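# Fit the stem probes in the sensor box and close it up

### The arm

A 6-joint arm with a two-finger parallel gripper is mounted at the origin on the work surface. World frame = base frame: x ahead of the robot, y to its left, z up, the work surface at z = 0. Lengths are in m, angles in rad, forces in N, time in s.
With the tool pointing down it reaches from about 0.35 to 0.85 m from the base axis. Payload 8.1 kg.
Tool frame: the origin (TCP) lies on the centre line of the jaws, within the pads' length; the fingertips stand 17 mm ahead of it and the grasp point (between the pads) lies 2 mm behind it; z points along the fingers, y is the line along which they close (so a half turn about z gives the same grasp; the last joint's range is limited). The gripper opens to 93 mm and grips with 3 to 60 N. Pads are 15 mm wide; open, the fingers measure 128 mm over their backs; the gripper's body (75 mm by 188 mm) begins 65 mm behind the grasp point.
Start: joints at [1.201, 0.13, 1.488, -0, 1.523, -0.085], TCP at [0.169, 0.576, 0.236] pointing down, gripper open.
Joint ranges: [-2.96, 2.96], [-0.89, 2.26], [0.02, 2.5], [-1.34, 4.48], [0, 2.73], [-2.66, 2.66]. Speed limits (rad/s): [2.39, 2.39, 2.79, 3.14, 3.14, 3.14].

### API

Orientations are given as a rotation vector (axis times angle).
In Python, from plant import robot, optics, close_job, models gives the robot as it stands.
- The arm moves only by the shell command python3 -m inch 'ROWS' [OPENING] [FORCE]. ROWS is a JSON object of lists of equal length, an entry for each row: "travel": the shift along the tool's x, y, z in m, a list of three; "spin": the turn about the tool's z in rad. In form: {"travel": [[x, y, z], ...], "spin": [spin, ...]}. A call has 1 to 10 rows; each row is the pose to reach, as a shift and turn from the pose commanded when the call began, along the tool's axes at that moment; what a row does not reach only later rows make up. A row lasts 1/12 s, in which the tool goes at most 41.7 mm and 7.16 degrees, less where a joint would pass 70% of its speed; a pose out of reach is approached as far as the arm can. A call with a gripper value outside its range is refused whole. OPENING is the closure, from 0 (fully open) to 1 (shut), set as the call begins (- or left out, the last holds). The fingers move at their own pace and stop on an object; FORCE is the grip in N (left out, the last holds). Time passes only in rows, so rows that repeat a pose let the fingers close. It gives the time, the measured TCP pose, the force, the opening and the grip force at its end, in the units of the state.
- robot.read_state(): the state, without advancing time (a new reading comes with each control period).
- optics.read_camera(name): name is "scene" or "side" or "wrist"; returns (picture, depth): 400x640x3 uint8, red, green, blue; 400x640 float32, m along the optical axis (not along the pixel's ray), 0 where there is no reading.
- optics.camera_info(name): a dict with "camera_matrix" (3x3 intrinsics, pixels), "view" (4x4, takes a point from world to camera coordinates). Camera axes: x right, y down, z forward; pixel columns grow to the right and rows downward; lengths in m; the calibration is good to about 2 mm. The wrist camera is an equidistant fisheye: a pixel r from the principal point sees the ray r / f radians off the axis. A picture is of the moment at which its call begins: read the wrist's pose just before it. camera_info takes no time and is no camera call; for the wrist camera it gives the pose at the moment of the call.
- close_job(): hands the job in; it is judged then, once.
Trained networks look in the newest picture that a camera, given by its name, has taken for a name from the list of things; names that differ only in an ending like _2 or _b are one class to them, and where a whole thing is asked for, a point or a joint stands for the part that bears it (a point fixed in the world has none). Each returns a list of dicts, best first, with "p" (0 to 1); they miss things now and then, are a little off and sometimes report something else, mostly with a low value. They report only what shows in the picture. A call takes as long as a camera call. They do not tell look-alikes from the thing itself.
- models.look_for(camera, name): "centre" ([x, y, z] in m, in world coordinates, good to about 4 mm: the middle of the surface that is visible of it).
- models.masks_of(camera, name): "region" (400x640 bool, what is visible of it).
The state is a dict: "t": time; "q": joint angles; "dq": joint speeds; "joint_torque": joint torques, N m; "tool_pos": TCP position; "orientation": TCP orientation; "force": force on the tool from outside, world axes, zero at the start; "wrist_torque": the same for the moment, N m; "opening": finger opening in m; "gripper_force": force on a finger pad.
Only numpy, scipy, OpenCV 4.12 (cv2) and the standard library are available. Lean on these libraries where they do the work, as an engineer would, in place of code of your own. Each camera call takes 0.05 s, during which the arm holds its last target. There are 200 camera calls.

### The job

Put the stray screwdriver from in front of the box into the grey tool tray, and fit every sensor probe from the red rack into a gland of its own on top of the box: stem fully home with the shoulder on the nut, then the gland nut turned clockwise until it grips. When all that is done, push the door shut until it clicks onto its catch, then swing the latch lever through its quarter turn to the stop. Leave the other things on the bench as they are, and knock nothing over.

Things in the scene. Friction and masses are not known exactly. Their poses are not given: they have to be found in the camera images.
- probe_a: stem sensor probe, may be absent (2 or 3 of four are there). Steel stem 14 mm thick, round end; 72 mm up from its end a shoulder flange 29 mm wide, 6 mm thick; above it a black round head 24 mm wide up to 114 mm from the end. Origin at the stem's lower end, z up along the axis. 120 g. Hangs upright in the rack's front row, shoulder on its top plate; lift straight up by the head
- probe_b: stem sensor probe, may be absent (2 or 3 of four are there). Steel stem 14 mm thick, round end; 72 mm up from its end a shoulder flange 29 mm wide, 6 mm thick; above it a black round head 24 mm wide up to 114 mm from the end. Origin at the stem's lower end, z up along the axis. 120 g. Hangs upright in the rack's front row, shoulder on its top plate; lift straight up by the head
- probe_c: stem sensor probe, may be absent (2 or 3 of four are there). Steel stem 14 mm thick, round end; 72 mm up from its end a shoulder flange 29 mm wide, 6 mm thick; above it a black round head 24 mm wide up to 114 mm from the end. Origin at the stem's lower end, z up along the axis. 120 g. Hangs upright in the rack's front row, shoulder on its top plate; lift straight up by the head
- probe_d: stem sensor probe, may be absent (2 or 3 of four are there). Steel stem 14 mm thick, round end; 72 mm up from its end a shoulder flange 29 mm wide, 6 mm thick; above it a black round head 24 mm wide up to 114 mm from the end. Origin at the stem's lower end, z up along the axis. 120 g. Hangs upright in the rack's front row, shoulder on its top plate; lift straight up by the head
- rack: red tool rack, 125 (x) x 235 (y) x 90 mm high, fixed; origin at the centre of its underside. Probes hang in 20 mm square holes at x = -30, y = -79.5, -26.5, 26.5, 79.5 mm in its frame; three screwdriver handles up to 24 mm thick, no part of the job, stand in its rear row at x = 42 mm, up to 66 mm above the plate
- box: light grey hinged sensor box, fixed, standing on its long side: 130 (x) x 270 (y) x 125 mm high; origin at the centre of its underside, which rests on the 3 mm blue mat. Its open front with the door looks along its -x, towards the robot; three cable glands in a row on top
- gland0 (a point): gland 0: centre of the mouth of its nut, at the nut's top face, 44 mm above the box's top; axes as the box's (z up). Glands at box y = -80 mm. Mouth 20 mm wide; below it three jaws leave 19.4 mm when the nut is slack and come in 1.5 mm each per rad of nut. A seated probe has the shoulder's underside here, on the nut, and its origin 72 mm below
- gland1 (a point): gland 1: centre of the mouth of its nut, at the nut's top face, 44 mm above the box's top; axes as the box's (z up). Glands at box y = 0 mm. Mouth 20 mm wide; below it three jaws leave 19.4 mm when the nut is slack and come in 1.5 mm each per rad of nut. A seated probe has the shoulder's underside here, on the nut, and its origin 72 mm below
- gland2 (a point): gland 2: centre of the mouth of its nut, at the nut's top face, 44 mm above the box's top; axes as the box's (z up). Glands at box y = 80 mm. Mouth 20 mm wide; below it three jaws leave 19.4 mm when the nut is slack and come in 1.5 mm each per rad of nut. A seated probe has the shoulder's underside here, on the nut, and its origin 72 mm below
- nut0 (a joint): gland 0's hexagonal grey nut, 40 mm across flats, 32 mm high, top face at point gland0. 0 (slack) to 2.6 rad (end stop), grows clockwise from above; starts at 0 to 0.3. At value 0 two flats face the gland point's +x and -x; they turn with it. On a probe the jaws touch at about 1.8 and grip properly beyond 1.9, ever stiffer; it stays where it is left. Friction 0.1 N m when slack
- nut1 (a joint): gland 1's hexagonal grey nut, 40 mm across flats, 32 mm high, top face at point gland1. 0 (slack) to 2.6 rad (end stop), grows clockwise from above; starts at 0 to 0.3. At value 0 two flats face the gland point's +x and -x; they turn with it. On a probe the jaws touch at about 1.8 and grip properly beyond 1.9, ever stiffer; it stays where it is left. Friction 0.1 N m when slack
- nut2 (a joint): gland 2's hexagonal grey nut, 40 mm across flats, 32 mm high, top face at point gland2. 0 (slack) to 2.6 rad (end stop), grows clockwise from above; starts at 0 to 0.3. At value 0 two flats face the gland point's +x and -x; they turn with it. On a probe the jaws touch at about 1.8 and grip properly beyond 1.9, ever stiffer; it stays where it is left. Friction 0.1 N m when slack
- door (a joint): the box's door, upright grey panel 268 wide x 117 high x 10 mm thick, hinged on the box's right (-y) front edge. 0 = shut, grows as its free edge swings out to the robot; starts at 1.35 to 1.58 rad, stays where left. A spring catch resists from 0.05 rad, with its crest at 0.03; past that the door snaps to 0. A push 150 mm from the hinge line takes under 15 N there
- door_hinge (a point): on the door's vertical hinge axis, at the door's mid height (66 mm above the table); the door's outer face lies 13.5 mm to its -x; axes turn with the door: y runs along the door to its free edge, -x out of its outer face
- lever (a joint): latch lever on the box's top, front left corner: steel bar with black grip, 85 mm from pivot to end, 14 mm wide (17 at the grip), 14 to 28 mm above the box's top. 0 = open, bar sticking out to the front (box -x); grows anticlockwise from above to the stop at 1.571 rad = locked, bar along the front edge (box -y). Starts at 0 to 0.15; friction 0.08 N m
- lever_pivot (a point): on the lever's vertical axis, at the bar's mid height (20 mm above the box's top); axes as the box's
- screwdriver_grip (a point): the loose screwdriver, 180 mm long, lying on the blue mat in front of the box, in the way of the door: black handle 26 mm in diameter and 90 mm long, then a 6 mm steel shaft, 90 g. This point is on its axis in the handle, 54 mm from the handle's end: the place to take it; x axis along the screwdriver to the blade
- screwdriver_tip (a point): end of the screwdriver's blade, 126 mm from screwdriver_grip
- tray_in (a point): centre of the inner floor (4 mm above the table) of the open grey tool tray, fixed, 240 (x) x 125 (y) mm outside, 25 mm high, walls 4 mm; axes as the tray's
- spray_can: green spray can 52 mm in diameter, 170 mm high, bystander; origin at its foot
- spool: small solder spool lying flat, 60 mm in diameter, 26 mm high, bystander; origin at its underside
- syringe: flux syringe 110 mm long lying on the table, bystander; origin at its middle on the underside
Not all that is in view belongs to the job. What is shaped like the part that bears screwdriver_grip but green is not meant.

How it is judged:
By the outcome, as a careful person would: the job done as asked, in the order asked, and still so for the second after the job is handed in, with the robot touching nothing.
Of probe_a, probe_b, probe_c, probe_d only 2 to 3 are there at a start; the rules pass over those that are not, and their reading is None.
At some moment in a run one of screwdriver may be knocked a few centimetres aside while the robot is not near it.
It also fails if it takes over 210 s, if anything falls off the work surface, if the arm or the gripper's body presses on something with over 40 N, if the wrist force passes 120 N, or if a joint passes its speed limit or range.

## Working session

There is one attempt and no reset: what is moved stays moved. The work goes in short steps, Python scripts to look and compute and a shell command to move; the robot and the scene stay as the last step left them, time stands still between calls to the robot, and variables do not carry over. Pictures are saved under pics/ and viewed, at most 14 in all, crops included, and the job is handed in when it is done.

```bash
ls; mkdir -p pics; cat > h.py <<'E'
import numpy as np, cv2
from plant import robot, optics, models
from scipy.spatial.transform import Rotation as R
def info(c):
    i=optics.camera_info(c); return np.array(i["camera_matrix"]),np.array(i["view"])
def snap(c,name=None):
    K,V=info(c); im,d=optics.read_camera(c)
    if name: cv2.imwrite(f"pics/{name}.png",im[:,:,::-1])
    return im,d,K,V
def cloud(d,K,V,fish=False):
    v,u=np.mgrid[0:d.shape[0],0:d.shape[1]]
    x=(u-K[0,2])/K[0,0]; y=(v-K[1,2])/K[1,1]
    if fish:
        r=np.hypot(x,y)+1e-9; t=np.tan(np.minimum(r,1.5)); x,y=x/r*t,y/r*t
    P=np.stack([x*d,y*d,d],-1)
    W=(P-V[:3,3])@V[:3,:3]
    W[d<=0]=np.nan
    return W
def st():
    s=robot.read_state(); print("t",round(s["t"],2),"p",np.round(s["tool_pos"],4),"rv",np.round(s["orientation"],3),"F",np.round(s["force"],1),"op",round(s["opening"],4),"g",s["gripper_force"],"q",np.round(s["q"],2)); return s
E
python3 - <<'E'
from h import *
s=st()
print(R.from_rotvec(s["orientation"]).as_matrix().round(3))
for c in ("scene","side"):
    im,d,K,V=snap(c,c+"0"); print(c,K[0],( -V[:3,:3].T@V[:3,3]).round(3))
    for n in ("probe_a","rack","box","nut0","door","lever","screwdriver_grip","tray_in","spray_can","spool","syringe"):
        try: print(n,[(np.round(r["centre"],3).tolist(),round(r["p"],2)) for r in models.look_for(c,n)][:5])
        except Exception as e: print(n,e)
E
```

```text
pics
t 0.0 p [0.1683 0.5753 0.2346] rv [-4.460e-01 -3.109e+00  3.000e-03] F [-0.5 -0.4 -0.2] op 0.0928 g 0.0 q [ 1.2   0.13  1.49  0.    1.52 -0.09]
[[-0.96   0.281 -0.001]
 [ 0.281  0.96  -0.002]
 [ 0.    -0.002 -1.   ]]
scene [511.22853482   0.         311.86141762] [1.248 0.26  1.186]
probe_a [([0.499, 0.236, 0.122], 0.73), ([0.448, 0.381, 0.122], 0.61), ([0.484, 0.284, 0.118], 0.52)]
rack [([0.516, 0.324, 0.093], 0.87)]
box [([0.638, -0.038, 0.132], 0.98), ([0.564, 0.087, 0.156], 0.68)]
nut0 [([0.659, 0.052, 0.17], 0.78), ([0.648, -0.025, 0.168], 0.63), ([0.637, -0.104, 0.167], 0.57)]
door [([0.405, -0.133, 0.085], 0.91)]
lever [([0.566, 0.086, 0.156], 0.55)]
screwdriver_grip [([0.263, 0.46, 0.02], 0.86), ([0.464, 0.011, 0.026], 0.51)]
tray_in [([0.433, -0.382, -0.0], 0.86)]
spray_can [([0.645, -0.306, 0.121], 0.96)]
spool [([0.662, 0.194, 0.027], 0.89), ([0.467, 0.01, 0.024], 0.34), ([0.517, 0.321, 0.092], 0.3)]
syringe [([0.651, 0.265, 0.023], 0.58), ([0.65, -0.024, 0.169], 0.52), ([0.564, 0.088, 0.157], 0.2)]
side [371.56892917   0.         319.78900518] [0.44  0.759 0.903]
probe_a [([0.44, 0.391, 0.124], 0.74), ([0.475, 0.292, 0.123], 0.65), ([0.49, 0.241, 0.125], 0.59)]
rack [([0.49, 0.356, 0.092], 0.57)]
box [([0.635, -0.099, 0.172], 0.37)]
nut0 [([0.636, -0.013, 0.169], 0.7), ([0.647, 0.061, 0.167], 0.64), ([0.636, -0.097, 0.169], 0.52), ([0.662, 0.194, 0.026], 0.32)]
door [([0.407, -0.133, 0.074], 0.61), ([0.484, 0.003, 0.025], 0.27)]
lever [([0.558, 0.086, 0.153], 0.53)]
screwdriver_grip [([0.264, 0.476, 0.026], 0.61), ([0.48, 0.006, 0.022], 0.6)]
tray_in [([0.449, -0.386, 0.008], 0.83)]
spray_can [([0.627, -0.298, 0.107], 0.64)]
spool [([0.662, 0.195, 0.027], 0.71)]
syringe [([0.437, 0.388, 0.121], 0.19)]
```

View pics/scene0.png

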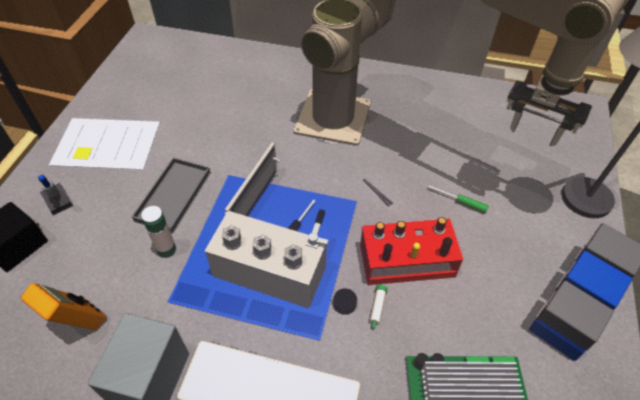

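View pics/side0.png

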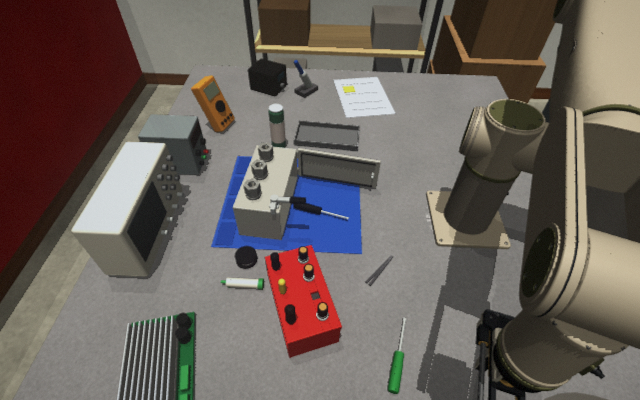

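Scene view: box with 3 nuts near (262,245), the lever at (318,240), the screwdriver at (300,220), 3 probes in the rack at (380,229), (400,228), (440,225), and the tray at (172,193). The side view agrees. The green screwdriver is a decoy.

```bash
cat > fit.py <<'E'
from h import *
def rect(P,name):
    c,(w,h),a=cv2.minAreaRect((P[:,:2]*1000).astype(np.float32)); print(name,"n",len(P),"c",np.round(c,1),"wh",round(w,1),round(h,1),"ang",round(a,1),"z",np.median(P[:,2]).round(4))
def circ(P):
    import scipy.optimize as o
    return
E
python3 - <<'E'
from fit import *
for c in ("scene","side"):
    im,d,K,V=snap(c); W=cloud(d,K,V); print("==",c)
    def sel(lo,hi,x0,x1,y0,y1): 
        m=(W[...,2]>lo)&(W[...,2]<hi)&(W[...,0]>x0)&(W[...,0]<x1)&(W[...,1]>y0)&(W[...,1]<y1); return m
    hsv=cv2.cvtColor(im,cv2.COLOR_RGB2HSV)
    rect(W[sel(.122,.134,.56,.75,-.19,.15)],"boxtop")
    for y in ((-.102),(-.02),(.056)): rect(W[sel(.166,.178,.6,.69,y-.035,y+.035)],"nut%.2f"%y)
    red=((hsv[...,0]<8)|(hsv[...,0]>172))&(hsv[...,1]>150)
    rect(W[sel(.083,.097,.35,.65,.15,.5)&red],"rack")
    for x,y in ((.497,.238),(.480,.288),(.445,.386)):
        rect(W[sel(.124,.140,x-.022,x+.022,y-.022,y+.022)],"probe")
    rect(W[sel(.11,.13,.25,.54,-.2,-.08)],"door")
    rect(W[sel(.018,.032,.25,.62,-.48,-.27)],"trayrim")
    rect(W[sel(.140,.165,.48,.63,.05,.13)],"lever")
    for r in models.masks_of(c,"screwdriver_grip"):
        P=W[r["region"]]; P=P[~np.isnan(P[:,0])]; rect(P,"sd p=%.2f"%r["p"]); print(np.percentile(P,[2,50,98],axis=0).round(3).tolist())
    blk=(hsv[...,2]<60)
    rect(W[sel(.012,.04,.36,.56,-.08,.09)],"sd cloud")
E
```

```text
== scene
boxtop n 3694 c [620.7 -23.2] wh 278.7 132.5 ang 85.2 z 0.1285
nut-0.10 n 188 c [ 633.  -105.8] wh 43.0 41.6 ang 74.8 z 0.1723
nut-0.02 n 195 c [641.2 -26.6] wh 44.1 40.8 ang 10.6 z 0.172
nut0.06 n 200 c [647.2  51.7] wh 43.8 39.6 ang 22.9 z 0.1721
rack n 2989 c [493.4 319.7] wh 129.8 236.2 ang 20.5 z 0.0909
probe n 75 c [493.9 234.1] wh 23.5 22.7 ang 36.5 z 0.1329
probe n 78 c [475.5 284.3] wh 23.5 23.3 ang 86.0 z 0.1323
probe n 74 c [438.1 382.4] wh 26.4 22.1 ang 21.5 z 0.133
door n 542 c [ 406.  -134.9] wh 20.4 270.1 ang 79.7 z 0.1222
trayrim n 428 c [ 469.7 -376.8] wh 305.0 153.1 ang 2.8 z 0.0233
lever n 311 c [545.6  97.7] wh 46.8 98.7 ang 87.8 z 0.1539
sd p=0.75 n 329 c [253.7 467.4] wh 112.4 49.0 ang 74.9 z 0.0216
[[0.232, 0.419, -0.0], [0.266, 0.47, 0.022], [0.284, 0.519, 0.029]]
sd p=0.44 n 85 c [454.4   4.9] wh 21.8 77.2 ang 82.4 z 0.0265
[[0.446, -0.008, 0.017], [0.472, 0.004, 0.026], [0.491, 0.014, 0.032]]
sd cloud n 149 c [430.9  13.7] wh 23.1 130.8 ang 74.3 z 0.0234
== side
boxtop n 1959 c [622.7 -23.6] wh 277.2 131.2 ang 84.9 z 0.1279
nut-0.10 n 100 c [ 634.8 
[... 208 characters left out ...]
20.5 z 0.0897
probe n 73 c [494.1 234.6] wh 22.8 21.8 ang 81.2 z 0.1312
probe n 77 c [477.2 285. ] wh 19.3 21.1 ang 3.8 z 0.1316
probe n 95 c [439.5 382.7] wh 22.3 22.1 ang 2.8 z 0.1318
door n 472 c [ 409.3 -135. ] wh 19.6 264.4 ang 80.5 z 0.1198
trayrim n 307 c [ 473.  -364.2] wh 167.7 282.4 ang 85.6 z 0.0227
lever n 289 c [569.3  93.7] wh 58.9 135.8 ang 77.4 z 0.153
sd p=0.63 n 511 c [257.2 430.8] wh 178.1 25.9 ang 77.9 z 0.0224
[[0.235, 0.356, 0.012], [0.266, 0.475, 0.022], [0.284, 0.517, 0.027]]
sd p=0.62 n 153 c [497.4  -0.6] wh 18.6 83.9 ang 77.7 z 0.0238
[[0.459, -0.009, 0.014], [0.493, 0.002, 0.024], [0.535, 0.015, 0.03]]
sd cloud n 237 c [458.1   6.5] wh 23.0 178.2 ang 77.6 z 0.0216
```

```bash
python3 - <<'E'
from fit import *
def line(P,name):
    vx,vy,x0,y0=cv2.fitLine((P[:,:2]).astype(np.float32),cv2.DIST_HUBER,0,.001,.001).ravel()
    t=(P[:,:2]-[x0,y0])@[vx,vy]; a,b=np.percentile(t,[1,99])
    print(name,len(P),"ends",np.round([x0+a*vx,y0+a*vy,x0+b*vx,y0+b*vy],4),"z",np.percentile(P[:,2],[10,50,90]).round(4))
for c in ("scene","side"):
    im,d,K,V=snap(c); W=cloud(d,K,V); print("==",c)
    X,Y,Z=W[...,0],W[...,1],W[...,2]
    L=W[(Z>.147)&(Z<.162)&(X>.45)&(X<.58)&(Y>.04)&(Y<.14)]; line(L,"lever"); 
    k=np.argsort(L[:,0])[:12]; print("tip",L[k].mean(0).round(4), L[:,0].min())
    line(W[(Z>.10)&(Z<.13)&(X>.25)&(X<.545)&(Y>-.19)&(Y<-.09)],"door top")
    H=W[(Z>.02)&(Z<.04)&(X>.36)&(X<.56)&(Y>-.08)&(Y<.09)];line(H,"handle")
    S=W[(Z>.011)&(Z<.02)&(X>.36)&(X<.47)&(Y>-.08)&(Y<.09)];line(S,"shaft")
    for n in ("tray_in","lever"):
      r=models.masks_of(c,n)[0]; P=W[r["region"]]; P=P[~np.isnan(P[:,0])]
      if n=="tray_in": P=P[P[:,2]>-.01]; P=P[P[:,2]<.035]
      rect(P,n+" %.2f"%r["p"]); 
      if n=="tray_in": rect(P[P[:,2]>.018],"rim")
E
```

```text
== scene
lever 189 ends [0.4987 0.0849 0.5799 0.0862] z [0.1515 0.155  0.1578]
tip [0.5004 0.0831 0.1554] 0.4960688345194788
door top 568 ends [ 0.2799 -0.1122  0.541  -0.1565] z [0.1142 0.1212 0.1262]
handle 97 ends [ 0.379   0.0304  0.4925 -0.0031] z [0.0216 0.0259 0.0294]
shaft 49 ends [0.369  0.0312 0.4638 0.0032] z [0.013  0.0178 0.0197]
tray_in 0.70 n 2721 c [ 436.9 -387.1] wh 149.4 264.0 ang 85.9 z 0.0057
rim n 439 c [ 447.3 -378.4] wh 131.4 244.6 ang 85.4 z 0.0234
lever 0.89 n 354 c [502.6  74.1] wh 191.9 46.3 ang 15.6 z 0.1529
== side
lever 172 ends [0.4986 0.0892 0.579  0.0875] z [0.1495 0.1534 0.1563]
tip [0.5006 0.0866 0.1534] 0.4982153827441765
door top 646 ends [ 0.2818 -0.1122  0.5395 -0.1564] z [0.1026 0.117  0.1249]
handle 136 ends [ 0.3979  0.0241  0.5405 -0.0078] z [0.0209 0.0258 0.0289]
shaft 61 ends [0.3736 0.0314 0.4655 0.0055] z [0.0145 0.0171 0.0194]
tray_in 0.34 n 1188 c [506.8 -93.4] wh 432.5 455.2 ang 84.4 z 0.015
rim n 494 c [525.5 -53.9] wh 463.2 210.1 ang 37.9 z 0.0262
lever 0.74 n 268 c [569.   27.5] wh 95.0 168.0 ang 17.2 z 0.1523
```

```bash
cat > go.py <<'E'
import sys,json
from h import *
# waypoints "x,y,z,yaw(deg of tool y axis)" ; prints travel/spin for each, sequential; '-' keeps
s=st(); M=R.from_rotvec(s["orientation"]).as_matrix(); p=np.array(s["tool_pos"]); yaw=np.degrees(np.arctan2(M[1,1],M[0,1]))
print("yaw",yaw.round(2))
for a in sys.argv[1:]:
    f=[None if k=='-' else float(k) for k in a.split(',')]
    n=np.array([p[i] if f[i] is None else f[i] for i in range(3)]); ny=yaw if f[3] is None else f[3]
    c,sn=np.cos(np.radians(yaw)),np.sin(np.radians(yaw))
    F=np.array([[sn*-1,c,0],[c,sn,0],[0,0,-1]]) # columns x,y,z ; y=(c,s), z=-k, x=y×z
    F[:,0]=np.cross(F[:,1],F[:,2])
    t=F.T@(n-p); dy=(ny-yaw+180)%360-180
    print(a,"travel",t.round(4).tolist(),"spin",round(-np.radians(dy),4),"rows>=",max(int(np.ceil(np.linalg.norm(t)/.0417)),int(np.ceil(abs(dy)/7.16))))
    p,yaw=n,ny
E
python3 go.py .43,.016,.15,76.2
```

```text
t 1.7 p [0.1686 0.5758 0.2356] rv [-0.446 -3.11   0.   ] F [ 0.6  0.1 -0.5] op 0.093 g 0.0 q [ 1.2   0.13  1.49 -0.    1.52 -0.09]
yaw 73.68
.43,.016,.15,76.2 travel [-0.4082, -0.4638, 0.0856] spin -0.044 rows>= 15
```

```bash
python3 -m inch '{"travel":[[-0.2,-0.23,0.01],[-0.2,-0.23,0.01],[-0.2,-0.23,0.01],[-0.2,-0.23,0.01],[-0.2,-0.23,0.01],[-0.2,-0.23,0.01],[-0.2,-0.23,0.01],[-0.2,-0.23,0.01]],"spin":[0,0,0,0,0,0,0,0]}'; python3 -m inch '{"travel":[[-0.208,-0.234,0.075],[-0.208,-0.234,0.075],[-0.208,-0.234,0.075],[-0.208,-0.234,0.075],[-0.208,-0.234,0.075],[-0.208,-0.234,0.075],[-0.208,-0.234,0.075],[-0.208,-0.234,0.075],[-0.208,-0.234,0.075],[-0.208,-0.234,0.075]],"spin":[-0.044,-0.044,-0.044,-0.044,-0.044,-0.044,-0.044,-0.044,-0.044,-0.044]}' 
python3 - <<'E'
from h import *
st(); im,d,K,V=snap("wrist","w1"); np.savez("w1",im=im,d=d,K=K,V=V)
W=cloud(d,K,V,True); X,Y,Z=W[...,0],W[...,1],W[...,2]
m=(Z>.011)&(Z<.04)&(X>.34)&(X<.56)&(Y>-.08)&(Y<.09); P=W[m]
for x in np.arange(.36,.56,.015):
    q=P[abs(P[:,0]-x)<.0075]
    if len(q): print(round(x,3),len(q),q.mean(0).round(4),np.ptp(q[:,1]).round(3),q[:,2].max().round(4))
E
```

```text
t: 2.37
tool_pos: [0.2973, 0.2951, 0.2256]
orientation: [0.449, 3.108, -0.002]
force: [-1.6, -0.3, -0.5]
opening: 0.0928
gripper_force: 0.0
t: 3.2
tool_pos: [0.4297, 0.0145, 0.1502]
orientation: [-0.383, -3.117, -0.0]
force: [0.2, 0.0, 0.0]
opening: 0.0929
gripper_force: 0.0
t 3.2 p [0.4297 0.0145 0.1502] rv [-0.383 -3.117 -0.   ] F [0.2 0.  0. ] op 0.0929 g 0.0 q [-0.09 -0.29  2.04  0.    1.39 -1.41]
0.36 1 [0.3673 0.0282 0.0169] 0.0 0.0169
0.375 118 [0.3751 0.0291 0.0181] 0.009 0.0201
0.39 99 [0.3899 0.0249 0.0188] 0.009 0.0205
0.405 110 [0.4051 0.0207 0.0185] 0.009 0.0211
0.42 95 [0.4201 0.0164 0.0189] 0.008 0.0207
0.435 98 [0.435  0.0123 0.0187] 0.009 0.0206
0.45 232 [0.4527 0.0057 0.0214] 0.021 0.0286
0.465 364 [0.465  0.0034 0.0256] 0.027 0.0295
0.48 363 [ 0.4801 -0.0009  0.026 ] 0.028 0.0297
0.495 339 [ 0.495  -0.0052  0.0265] 0.028 0.0304
0.51 311 [ 0.5099 -0.0091  0.0267] 0.028 0.0304
0.525 133 [ 0.5211 -0.0113  0.0253] 0.028 0.0297
```

View pics/w1.png

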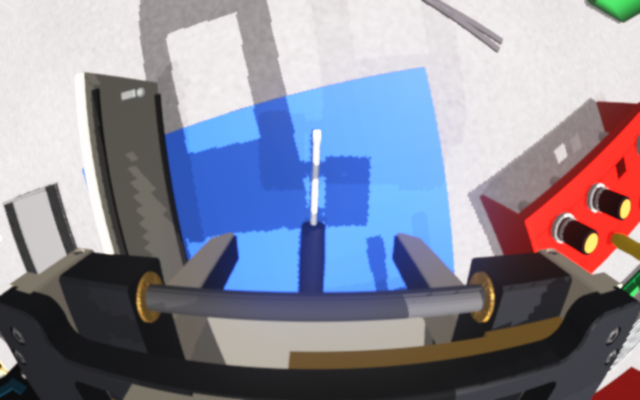

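Wrist view: the screwdriver lies at (315,130)–(315,290) on the hand's centre line. I'll take it by the shaft, because the lever leaves no room above the handle.

```bash
python3 -m inch '{"travel":[[0.002,0,0.04],[0.002,0,0.08],[0.002,0,0.11],[0.002,0,0.12],[0.002,0,0.126],[0.002,0,0.126],[0.002,0,0.126]],"spin":[0,0,0,0,0,0,0]}' && python3 -m inch '{"travel":[[0,0,0],[0,0,0],[0,0,0],[0,0,0],[0,0,0],[0,0,0],[0,0,0],[0,0,0],[0,0,0],[0,0,0]],"spin":[0,0,0,0,0,0,0,0,0,0]}' 1 55 && python3 -m inch '{"travel":[[0,0,-0.005],[0,0,-0.01],[0,0,-0.02],[0,0,-0.03],[0,0,-0.03]],"spin":[0,0,0,0,0]}'
python3 - <<'E'
from h import *
im,d,K,V=snap("side"); cv2.imwrite("pics/s2.png",cv2.resize(im[120:270,200:420,::-1],None,fx=3,fy=3))
E
```

```text
t: 3.83
tool_pos: [0.4292, 0.0168, 0.0264]
orientation: [0.376, 3.117, 0.0]
force: [0.6, -1.2, 0.1]
opening: 0.0929
gripper_force: 0.0
t: 4.67
tool_pos: [0.4277, 0.0164, 0.0246]
orientation: [-0.377, -3.119, 0.0]
force: [-0.6, 0.9, -0.1]
opening: 0.0306
gripper_force: 0.0
t: 5.08
tool_pos: [0.4298, 0.0162, 0.0576]
orientation: [0.377, 3.115, 0.0]
force: [0.2, -0.2, 0.8]
opening: 0.0013
gripper_force: 0.0
```

View pics/s2.png

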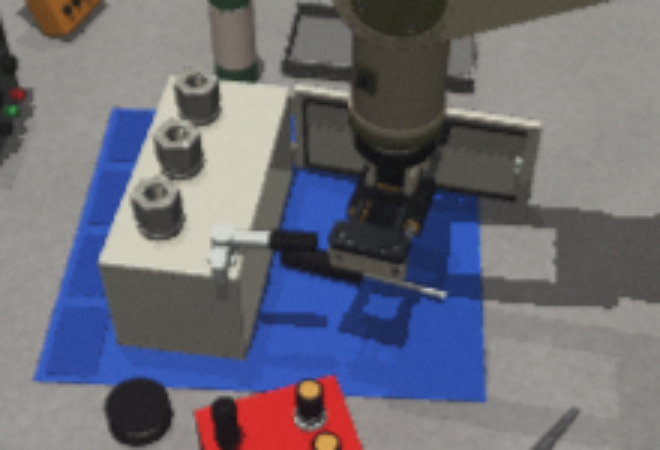

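The fingers hadn't finished closing when it lifted, so it missed. The screwdriver still lies in place at (340,270), so I'll repeat with more time.

```bash
python3 -m inch '{"travel":[[0,0,0],[0,0,0],[0,0,0],[0,0,0],[0,0,0],[0,0,0],[0,0,0],[0,0,0]],"spin":[0,0,0,0,0,0,0,0]}' 0.5 55 ; python3 - <<'E'
from h import *
st(); K,V=info("wrist");im,d,K,V=snap("wrist")
W=cloud(d,K,V,True); X,Y,Z=W[...,0],W[...,1],W[...,2]
P=W[(Z>.011)&(Z<.024)&(X>.34)&(X<.445)&(Y>-.02)&(Y<.07)]
for x in np.arange(.36,.45,.015):
    q=P[abs(P[:,0]-x)<.0075]
    if len(q): print(round(x,3),len(q),q.mean(0).round(4))
E
python3 -m inch '{"travel":[[0,0,0.02],[0,0,0.034],[0,0,0.034],[0,0,0.034]],"spin":[0,0,0,0]}' && python3 -m inch '{"travel":[[0,0,0],[0,0,0],[0,0,0],[0,0,0],[0,0,0],[0,0,0],[0,0,0],[0,0,0],[0,0,0],[0,0,0]],"spin":[0,0,0,0,0,0,0,0,0,0]}' 1 55
```

```text
t: 5.8
tool_pos: [0.4277, 0.0164, 0.0545]
orientation: [-0.377, -3.119, 0.0]
force: [0.9, 0.3, -0.2]
opening: 0.0453
gripper_force: 0.0
t 5.8 p [0.4277 0.0164 0.0545] rv [-0.377 -3.119  0.   ] F [ 0.9  0.3 -0.2] op 0.0453 g 0.0 q [-0.08 -0.17  2.13 -0.    1.18 -1.41]
0.36 1 [0.3674 0.0295 0.0181]
0.375 240 [0.3749 0.0297 0.0182]
0.39 247 [0.39   0.0249 0.0186]
0.405 232 [0.405  0.0207 0.0186]
0.42 218 [0.4197 0.0166 0.0188]
0.435 206 [0.4349 0.0123 0.0186]
0.45 32 [0.4437 0.0098 0.0188]
t: 6.18
tool_pos: [0.4281, 0.0163, 0.0207]
orientation: [0.377, 3.119, -0.0]
force: [0.3, -0.4, 0.2]
opening: 0.0462
gripper_force: 0.0
t: 7.02
tool_pos: [0.4278, 0.0163, 0.0206]
orientation: [-0.377, -3.119, 0.0]
force: [-0.5, -0.7, -0.3]
opening: 0.0043
gripper_force: 54.9
```

```bash
python3 -m inch '{"travel":[[0,0,-0.02],[0,0,-0.05],[-0,0,-0.08],[0,0,-0.12],[0,0,-0.16],[0,0,-0.18],[0,0,-0.18],[0,0,-0.18]],"spin":[0,0,0,0,0,0,0,0]}'; python3 - <<'E'
from h import *
s=st(); im,d,K,V=snap("wrist","w3")
W=cloud(d,K,V,True); X,Y,Z=W[...,0],W[...,1],W[...,2]
P=W[(Z>.12)&(X>.34)&(X<.55)&(Y>-.03)&(Y<.06)]
for x in np.arange(.36,.56,.015):
    q=P[abs(P[:,0]-x)<.0075]
    if len(q): print(round(x,3),len(q),q.mean(0).round(4))
im,d,K,V=snap("scene"); W=cloud(d,K,V)
r=models.masks_of("scene","tray_in")[0]["region"]; P=W[r&(W[...,2]>.018)&(W[...,2]<.03)]
from fit import rect; rect(P,"tray")
E
python3 go.py .42,-.375,-,- 
```

```text
t: 7.68
tool_pos: [0.4287, 0.0163, 0.2018]
orientation: [0.377, 3.116, 0.0]
force: [0.5, 0.5, -1.2]
opening: 0.0042
gripper_force: 54.9
t 7.68 p [0.4287 0.0163 0.2018] rv [0.377 3.116 0.   ] F [ 0.5  0.5 -1.2] op 0.0042 g 54.917171001434326 q [-0.08 -0.34  1.99  0.    1.49 -1.41]
0.375 378 [0.3755 0.0298 0.1999]
0.39 15863 [0.3925 0.0046 0.2897]
0.405 24623 [0.4039 0.0248 0.2979]
0.42 4286 [0.4168 0.0354 0.257 ]
0.435 248 [0.4339 0.0152 0.2136]
0.45 76 [0.446  0.0122 0.1996]
0.465 212 [0.468  0.0064 0.2079]
0.48 318 [0.4791 0.004  0.2081]
0.495 1 [0.4878 0.0057 0.2065]
tray n 405 c [ 446.6 -377.3] wh 130.9 244.8 ang 85.8 z 0.0229
t 7.83 p [0.4266 0.0165 0.1985] rv [-0.377 -3.115  0.   ] F [-1.6 -0.4 -1.3] op 0.0043 g 54.91709232330322 q [-0.08 -0.33  1.99 -0.    1.49 -1.41]
yaw 76.2
.42,-.375,-,- travel [-0.087, -0.3817, 0.0] spin -0.0 rows>= 10
```

View pics/w3.png

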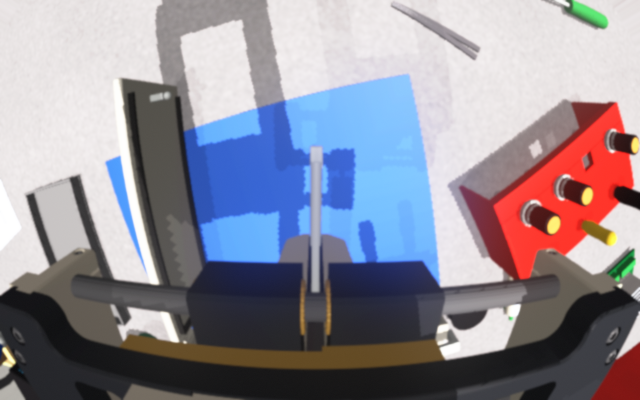

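The screwdriver is held level and in line with the hand, at (315,150)–(315,340). Carrying it over the door to the tray.

```bash
python3 -m inch '{"travel":[[-0.08,-0.38,0],[-0.08,-0.38,0],[-0.08,-0.38,0],[-0.08,-0.38,0],[-0.08,-0.38,0],[-0.08,-0.38,0],[-0.09,-0.382,0],[-0.09,-0.382,0],[-0.09,-0.382,0],[-0.09,-0.382,0]],"spin":[0,0,0,0,0,0,-0.08,-0.164,-0.164,-0.164]}'; python3 -m inch '{"travel":[[0,0,0],[0,0,0],[0,0,0.04],[0,0,0.08],[0,0,0.11],[0,0,0.13]],"spin":[0,0,0,0,0,0]}'; python3 go.py .418,-.375,.024,85.5
```

```text
t: 8.67
tool_pos: [0.4223, -0.3798, 0.1978]
orientation: [-0.124, -3.136, -0.002]
force: [0.6, -0.2, -1.1]
opening: 0.004
gripper_force: 54.9
t: 9.17
tool_pos: [0.4221, -0.3721, 0.0655]
orientation: [-0.118, -3.135, -0.008]
force: [-0.3, 1.3, -0.8]
opening: 0.0041
gripper_force: 54.9
t 9.17 p [ 0.4221 -0.3721  0.0655] rv [-0.118 -3.135 -0.008] F [-0.3  1.3 -0.8] op 0.0041 g 54.88461792469025 q [-0.81  0.18  1.75  0.    1.21 -2.31]
yaw 85.67
.418,-.375,.024,85.5 travel [0.0039, -0.0032, 0.0415] spin 0.0031 rows>= 2
```

```bash
python3 -m inch '{"travel":[[0.003,-0.003,0.02],[0.003,-0.003,0.035],[0.003,-0.003,0.042],[0.003,-0.003,0.042],[0.003,-0.003,0.042]],"spin":[0,0,0,0,0]}'; python3 -m inch '{"travel":[[0,0,0],[0,0,0],[0,0,0],[0,0,0],[0,0,0]],"spin":[0,0,0,0,0]}' 0.65;  python3 -m inch '{"travel":[[0,0,-0.02],[0,0,-0.05],[0,0,-0.09],[0,0,-0.13],[0,0,-0.17],[0,0,-0.2],[0,0,-0.2]],"spin":[0,0,0,0,0,0,0]}'; python3 - <<'E'
from h import *
s=st(); im,d,K,V=snap("scene")
cv2.imwrite("pics/s4.png",cv2.resize(im[140:260,100:360,::-1],None,fx=3,fy=3))
im,d,K,V=snap("wrist"); W=cloud(d,K,V,True);X,Y,Z=W[...,0],W[...,1],W[...,2]
P=W[(Z>.01)&(Z<.06)&(X>.3)&(X<.6)&(Y>-.44)&(Y<-.3)]
for x in np.arange(.32,.6,.03):
    q=P[(abs(P[:,0]-x)<.015)&(abs(P[:,1]+.377)<.045)]
    if len(q): print(round(x,3),len(q),q.mean(0).round(4),q[:,2].max().round(3))
E
```

```text
t: 9.58
tool_pos: [0.4209, -0.3777, 0.0285]
orientation: [-0.119, -3.139, -0.001]
force: [0.3, -1.5, -0.6]
opening: 0.004
gripper_force: 54.9
t: 10.0
tool_pos: [0.4212, -0.3792, 0.0293]
orientation: [0.121, 3.138, -0.001]
force: [-0.5, 0.3, 0.3]
opening: 0.0309
gripper_force: 0.0
t: 10.58
tool_pos: [0.4235, -0.3816, 0.2378]
orientation: [0.12, 3.13, -0.014]
force: [1.1, -1.2, 0.3]
opening: 0.0326
gripper_force: 0.0
t 10.58 p [ 0.4235 -0.3816  0.2378] rv [ 0.12   3.13  -0.014] F [ 1.1 -1.2  0.3] op 0.0326 g 0.0 q [-0.82  0.04  1.58 -0.    1.51 -2.32]
0.32 352 [ 0.3279 -0.3768  0.0246] 0.028
0.35 30 [ 0.362  -0.3733  0.0183] 0.02
0.38 145 [ 0.3793 -0.3747  0.0192] 0.022
0.41 97 [ 0.4098 -0.3781  0.0196] 0.022
0.44 241 [ 0.4461 -0.3811  0.0225] 0.03
0.47 471 [ 0.4701 -0.3828  0.0265] 0.031
0.5 460 [ 0.4998 -0.3855  0.0269] 0.033
0.53 282 [ 0.525  -0.3875  0.0268] 0.032
0.56 423 [ 0.5625 -0.386   0.0207] 0.027
```

View pics/s4.png

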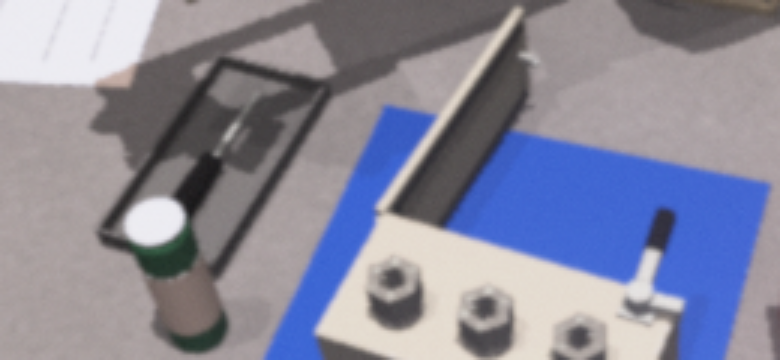

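Screwdriver rests in the tray at crop (215,160). Next I'll measure the nuts and probes with the wrist camera from two hover positions.

```bash
python3 go.py .58,-.19,.33,0 .50,.15,.28,20.5
```

```text
t 10.68 p [ 0.4217 -0.3797  0.2309] rv [ 0.121  3.136 -0.005] F [ 0.3  1.4 -1. ] op 0.0324 g 0.0 q [-0.82  0.04  1.59  0.    1.5  -2.32]
yaw 85.6
.58,-.19,.33,0 travel [-0.1433, 0.2013, -0.0991] spin 1.4939 rows>= 12
.50,.15,.28,20.5 travel [0.34, -0.08, 0.05] spin -0.3578 rows>= 9
```

```bash
cat > meas.py <<'E'
from fit import *
import sys
from scipy.optimize import least_squares
def top(W,x,y,zlo,zhi,r):
    m=(W[...,2]>zlo)&(W[...,2]<zhi)&(np.hypot(W[...,0]-x,W[...,1]-y)<r); return W[m]
st(); im,d,K,V=snap("wrist",sys.argv[1]); W=cloud(d,K,V,True)
for a in sys.argv[2:]:
    x,y,zl,zh,r=map(float,a.split(',')); P=top(W,x,y,zl,zh,r)
    if len(P)<20: print("few",a,len(P)); continue
    z=np.median(P[:,2]); Q=P[abs(P[:,2]-z)<.003]
    c,rad=cv2.minEnclosingCircle((Q[:,:2]*1000).astype(np.float32)); rect(Q,"top"); print("   circle",np.round(c,1),round(rad,1))
E
python3 -m inch '{"travel":[[-0.143,0.201,-0.099],[-0.143,0.201,-0.099],[-0.143,0.201,-0.099],[-0.143,0.201,-0.099],[-0.143,0.201,-0.099],[-0.143,0.201,-0.099],[-0.143,0.201,-0.099],[-0.143,0.201,-0.099],[-0.143,0.201,-0.099],[-0.143,0.201,-0.099]],"spin":[0.124,0.248,0.372,0.496,0.62,0.744,0.868,0.992,1.116,1.24]}'
python3 -m inch '{"travel":[[0,0,0],[0,0,0],[0,0,0],[0,0,0],[0,0,0]],"spin":[0.124,0.25,0.254,0.254,0.254]}' 0.45 40
python3 meas.py w5 .634,-.106,.165,.18,.03 .641,-.026,.165,.18,.03 .648,.053,.165,.18,.03; python3 go.py .50,.15,.28,20.5
```

```text
t: 11.52
tool_pos: [0.5788, -0.1884, 0.3251]
orientation: [-1.896, -2.5, 0.001]
force: [-0.3, -1.5, -0.8]
opening: 0.0327
gripper_force: 0.0
t: 11.93
tool_pos: [0.5785, -0.1893, 0.3263]
orientation: [-2.189, -2.251, 0.001]
force: [-0.1, -1.0, -0.6]
opening: 0.051
gripper_force: 0.0
t 11.93 p [ 0.5785 -0.1893  0.3263] rv [-2.189e+00 -2.251e+00  1.000e-03] F [-0.1 -1.  -0.6] op 0.051 g 0.0 q [-0.4   0.14  1.32  0.    1.69 -0.43]
top n 1044 c [ 631.  -106.6] wh 45.2 39.5 ang 13.2 z 0.1722
   circle [ 631.  -106.7] 22.6
top n 983 c [638.1 -27.2] wh 40.7 44.7 ang 38.5 z 0.1722
   circle [638.4 -27.5] 22.8
few .648,.053,.165,.18,.03 0
t 11.98 p [ 0.5786 -0.1893  0.3267] rv [-2.190e+00 -2.251e+00  1.000e-03] F [0.  0.2 0.6] op 0.0509 g 0.0 q [-0.4   0.14  1.32 -0.    1.69 -0.43]
yaw 1.56
.50,.15,.28,20.5 travel [0.3414, -0.0694, 0.0467] spin -0.3306 rows>= 9
```

View pics/w5.png

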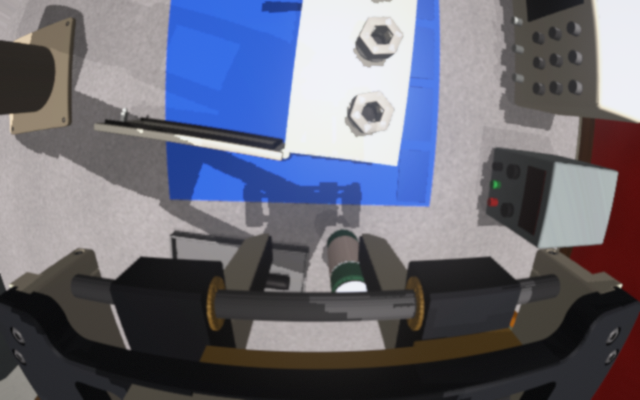

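Nuts 0 and 1 show at (372,112) and (380,38), within 3 mm of the fixed cameras' estimates. On to the rack.

```bash
python3 -m inch '{"travel":[[0.341,-0.069,0.02],[0.341,-0.069,0.02],[0.341,-0.069,0.02],[0.341,-0.069,0.02],[0.341,-0.069,0.046],[0.341,-0.069,0.046],[0.341,-0.069,0.046],[0.341,-0.069,0.046],[0.341,-0.069,0.046],[0.341,-0.069,0.046]],"spin":[-0.1,-0.2,-0.3,-0.33,-0.33,-0.33,-0.33,-0.33,-0.33,-0.33]}'; python3 -m inch '{"travel":[[0,0,0],[0,0,0]],"spin":[0,0]}'
python3 meas.py w6 .494,.234,.124,.14,.02 .476,.284,.124,.14,.02 .438,.383,.124,.14,.02; python3 go.py .494,.2345,.16,20.5
```

```text
t: 12.82
tool_pos: [0.5, 0.1535, 0.2803]
orientation: [-1.786, -2.582, 0.001]
force: [0.1, 0.1, -0.1]
opening: 0.051
gripper_force: 0.0
t: 12.98
tool_pos: [0.5021, 0.1492, 0.2819]
orientation: [1.794, 2.578, -0.0]
force: [0.5, -0.2, 0.4]
opening: 0.0513
gripper_force: 0.0
t 12.98 p [0.5021 0.1492 0.2819] rv [ 1.794  2.578 -0.   ] F [ 0.5 -0.2  0.4] op 0.0513 g 0.0 q [ 0.19 -0.09  1.63 -0.    1.6  -0.16]
top n 469 c [491.1 234.5] wh 23.0 23.3 ang 20.9 z 0.1326
   circle [491.4 234.3] 12.1
top n 449 c [474.3 284.5] wh 22.8 23.0 ang 6.8 z 0.1326
   circle [473.8 284.8] 12.1
few .438,.383,.124,.14,.02 0
t 13.03 p [0.5023 0.1488 0.282 ] rv [1.796 2.577 0.   ] F [-0.2 -0.2  0.3] op 0.0512 g 0.0 q [ 0.19 -0.09  1.63 -0.    1.6  -0.16]
yaw 20.26
.494,.2345,.16,20.5 travel [0.0833, 0.0219, 0.122] spin -0.0042 rows>= 4
```

```bash
python3 -m inch '{"travel":[[0.04,0.01,0],[0.084,0.0205,0.03],[0.084,0.0205,0.07],[0.084,0.0205,0.11],[0.084,0.0205,0.14],[0.084,0.0205,0.155],[0.084,0.0205,0.165],[0.084,0.0205,0.165],[0.084,0.0205,0.165]],"spin":[0,0,0,0,0,0,0,0,0]}';python3 go.py; python3 -m inch '{"travel":[[0,0,0],[0,0,0],[0,0,0],[0,0,0],[0,0,0],[0,0,0],[0,0,0]],"spin":[0,0,0,0,0,0,0]}' 1 40; python3 -m inch '{"travel":[[0,0,0],[0,0,-0.01],[0,0,-0.03],[0,0,-0.06],[0,0,-0.1],[0,0,-0.14],[0,0,-0.18],[0,0,-0.19],[0,0,-0.19]],"spin":[0,0,0,0,0,0,0,0,0]}'; python3 go.py .58,-.19,-,-  .632,-.1065,-,-
```

```text
t: 13.78
tool_pos: [0.493, 0.2351, 0.1176]
orientation: [1.797, 2.576, 0.001]
force: [0.1, 0.1, 0.2]
opening: 0.0509
gripper_force: 0.0
t 13.78 p [0.493  0.2351 0.1176] rv [1.797e+00 2.576e+00 1.000e-03] F [0.1 0.1 0.2] op 0.0509 g 0.0 q [ 0.35  0.07  1.77 -0.    1.3  -0.  ]
yaw 20.2
t: 14.37
tool_pos: [0.4924, 0.236, 0.1175]
orientation: [1.795, 2.577, 0.002]
force: [-1.2, -0.7, 5.2]
opening: 0.0236
gripper_force: 40.0
t: 15.12
tool_pos: [0.4936, 0.2365, 0.3119]
orientation: [1.793, 2.574, 0.01]
force: [0.1, -0.7, -1.4]
opening: 0.0237
gripper_force: 40.0
t 15.12 p [0.4936 0.2365 0.3119] rv [1.793 2.574 0.01 ] F [ 0.1 -0.7 -1.4] op 0.0237 g 39.99953627586365 q [ 0.35 -0.04  1.53  0.    1.65 -0.  ]
yaw 20.28
.58,-.19,-,- travel [-0.43, -0.0668, 0.0] spin -0.0 rows>= 11
.632,-.1065,-,- travel [0.0603, 0.0777, 0.0] spin -0.0 rows>= 3
```

```bash
python3 go.py .70,-.07,.312,80 | tail -1; python3 -m inch '{"travel":[[-0.04,0,0],[-0.08,0,0],[-0.12,0.02,0],[-0.16,0.05,0],[-0.2,0.08,0],[-0.24,0.1,0],[-0.27,0.1,0],[-0.28,0.1,0],[-0.28,0.1,0],[-0.28,0.1,0]],"spin":[-0.1,-0.22,-0.34,-0.46,-0.58,-0.7,-0.82,-0.94,-1.04,-1.04]}'; python3 -m inch '{"travel":[[0,0,0],[0,0,0],[0,0,0]],"spin":[0,0,0]}'; python3 meas.py w7 .632,-.106,.165,.18,.03 .6397,-.0265,.165,.18,.03 .647,.053,.165,.18,.03
```

```text
.70,-.07,.312,80 travel [-0.359, 0.0874, -0.0001] spin -1.0424 rows>= 9
t: 15.95
tool_pos: [0.6822, 0.006, 0.3026]
orientation: [-0.274, -3.124, 0.0]
force: [0.3, -0.2, -1.9]
opening: 0.0234
gripper_force: 40.0
t: 16.2
tool_pos: [0.6822, 0.0088, 0.3061]
orientation: [-0.279, -3.128, -0.0]
force: [0.4, -0.5, -1.5]
opening: 0.0231
gripper_force: 40.0
t 16.2 p [0.6822 0.0088 0.3061] rv [-0.279 -3.128 -0.   ] F [ 0.4 -0.5 -1.5] op 0.0231 g 39.99946117401123 q [-0.06  0.34  1.12  0.    1.68 -1.45]
top n 997 c [ 630.7 -106.4] wh 40.7 44.9 ang 42.1 z 0.1722
   circle [ 630.7 -106.1] 22.9
top n 1185 c [638.2 -26.8] wh 44.1 39.8 ang 69.4 z 0.1722
   circle [638.2 -26.9] 22.3
top n 1184 c [644.9  52.4] wh 44.9 40.2 ang 16.4 z 0.1722
   circle [645.1  52.4] 22.7
```

```bash
python3 go.py .6301,-.1056,.29,42.6 | tail -1; python3 -m inch '{"travel":[[0.04,-0.1,0.005],[0.04,-0.1,0.01],[0.07,-0.1,0.016],[0.069,-0.104,0.016],[0.069,-0.104,0.016],[0.069,-0.104,0.016],[0.069,-0.104,0.016],[0.069,-0.104,0.016]],"spin":[0.12,0.24,0.36,0.48,0.6,0.65,0.65,0.65]}';  python3 -m inch '{"travel":[[0,0,0],[0,0,0],[0,0,0]],"spin":[0,0,0]}'; python3 go.py .6301,-.1056,.285,42.6; python3 go.py .6301,-.1056,.285,42.6;python3 - <<'E'
from h import *
for i in range(3):
    snap("wrist"); st()
E
```

```text
.6301,-.1056,.29,42.6 travel [0.0312, -0.1218, 0.0165] spin 0.6497 rows>= 6
t: 16.92
tool_pos: [0.5965, -0.082, 0.2911]
orientation: [1.259, 2.877, 0.0]
force: [0.2, 1.1, -1.0]
opening: 0.0233
gripper_force: 40.0
t: 17.17
tool_pos: [0.5967, -0.0822, 0.2906]
orientation: [1.261, 2.878, 0.0]
force: [0.2, 0.1, -2.1]
opening: 0.0233
gripper_force: 40.0
t 17.17 p [ 0.5967 -0.0822  0.2906] rv [1.261 2.878 0.   ] F [ 0.2  0.1 -2.1] op 0.0233 g 39.999446868896484 q [-0.22  0.12  1.4   0.    1.62 -0.97]
yaw 42.69
.6301,-.1056,.285,42.6 travel [-0.0399, 0.0087, 0.0056] spin 0.0015 rows>= 1
t 17.17 p [ 0.5967 -0.0822  0.2906] rv [1.261 2.878 0.   ] F [ 0.2  0.1 -2.1] op 0.0233 g 39.999446868896484 q [-0.22  0.12  1.4   0.    1.62 -0.97]
yaw 42.69
.6301,-.1056,.285,42.6 travel [-0.0399, 0.0087, 0.0056] spin 0.0015 rows>= 1
t 17.22 p [ 0.5967 -0.0823  0.2906] rv [-1.261 -2.877  0.   ] F [ 0.   0.2 -1.6] op 0.0232 g 39.99941289424896 q [-0.22  0.12  1.4  -0.    1.62 -0.97]
t 17.27 p [ 0.5966 -0.0823  0.2906] rv [-1.261 -2.877  0.   ] F [-0.2 -0.3 -2.1] op 0.0232 g 39.9993234872818 q [-0.22  0.12  1.4  -0.    1.62 -0.97]
t 17.32 p [ 0.5966 -0.0824  0.2906] rv [-1.262 -2.877  0.   ] F [-0.3  0.1 -0.5] op 0.0231 g 39.99930739402771 q [-0.22  0.12  1.4  -0.    1.62 -0.97]
```

```bash
python3 -m inch '{"travel":[[-0.02,0.004,0],[-0.0399,0.0087,0],[-0.0399,0.0087,0.005],[-0.0399,0.0087,0.005],[-0.0399,0.0087,0.005]],"spin":[0,0,0,0,0]}'; python3 go.py .6301,-.1056,.27,42.6
```

```text
t: 17.73
tool_pos: [0.6294, -0.1057, 0.2848]
orientation: [-1.262, -2.875, 0.0]
force: [0.5, 0.4, -2.1]
opening: 0.0233
gripper_force: 40.0
t 17.73 p [ 0.6294 -0.1057  0.2848] rv [-1.262 -2.875  0.   ] F [ 0.5  0.4 -2.1] op 0.0233 g 39.99958276748657 q [-0.25  0.22  1.3   0.    1.62 -0.99]
yaw 42.61
.6301,-.1056,.27,42.6 travel [-0.0005, 0.0006, 0.0148] spin 0.0002 rows>= 1
```

```bash
python3 -m inch '{"travel":[[-0.0004,0.0004,0.01],[-0.0004,0.0004,0.02],[-0.0004,0.0004,0.03],[-0.0004,0.0004,0.03]],"spin":[0,0,0,0]}';  python3 -m inch '{"travel":[[0,0,0.01],[0,0,0.02],[0,0,0.03],[0,0,0.04],[0,0,0.045],[0,0,0.048],[0,0,0.048]],"spin":[0,0,0,0,0,0,0]}'; python3 -m inch '{"travel":[[0,0,0.003],[0,0,0.006],[0,0,0.008],[0,0,0.008]],"spin":[0,0,0,0]}'
```

```text
t: 18.07
tool_pos: [0.6289, -0.1053, 0.2519]
orientation: [-1.26, -2.873, 0.001]
force: [-0.4, -0.8, -1.9]
opening: 0.023
gripper_force: 40.0
t: 18.65
tool_pos: [0.63, -0.1059, 0.2065]
orientation: [-1.262, -2.875, 0.0]
force: [-1.2, 0.4, -0.8]
opening: 0.0233
gripper_force: 40.0
t: 18.98
tool_pos: [0.6307, -0.106, 0.1997]
orientation: [1.262, 2.876, 0.0]
force: [0.2, 0.2, -1.3]
opening: 0.0232
gripper_force: 40.0
```

```bash
python3 -m inch '{"travel":[[0,0,0.001],[0,0,0.002],[0,0,0.002],[0,0,0.002]],"spin":[0,0,0,0]}'
```

```text
t: 19.32
tool_pos: [0.6309, -0.106, 0.1994]
orientation: [1.262, 2.875, 0.0]
force: [-3.1, 0.6, 7.2]
opening: 0.0234
gripper_force: 40.0
```

```bash
python3 -m inch '{"travel":[[0,0,-0.002],[0,0,-0.002],[0,0,-0.002],[0,0,-0.002],[0,0,-0.002],[0,0,-0.002],[0,0,-0.002]],"spin":[0,0,0,0,0,0,0]}' 0.35 60; python3 -m inch '{"travel":[[0,0,0.01],[0,0,0.02],[0,0,0.03],[0,0,0.036],[0,0,0.036],[0,0,0.036]],"spin":[0,0,0,0,0,0]}'; python3 -m inch '{"travel":[[0,0,0],[0,0,0],[0,0,0],[0,0,0],[0,0,0],[0,0,0]],"spin":[0,0,0,0,0,0]}' 1 60;  python3 go.py
```

```text
t: 19.9
tool_pos: [0.6304, -0.106, 0.1994]
orientation: [-1.262, -2.876, 0.0]
force: [0.3, 0.1, -0.5]
opening: 0.0594
gripper_force: 0.0
t: 20.4
tool_pos: [0.6299, -0.1058, 0.1625]
orientation: [-1.262, -2.875, 0.001]
force: [0.9, -0.2, 0.1]
opening: 0.0606
gripper_force: 0.0
t: 20.9
tool_pos: [0.631, -0.1059, 0.1643]
orientation: [1.262, 2.876, 0.001]
force: [1.6, 0.9, 2.5]
opening: 0.0396
gripper_force: 60.0
t 20.9 p [ 0.631  -0.1059  0.1643] rv [1.262e+00 2.876e+00 1.000e-03] F [1.6 0.9 2.5] op 0.0396 g 59.976868629455566 q [-0.25  0.28  1.45  0.    1.41 -0.99]
yaw 42.62
```

Nut 0 is held across its flats (39.6 mm). Turning clockwise, which is positive spin.

```bash
python3 -m inch '{"travel":[[0,0,0],[0,0,0],[0,0,0],[0,0,0],[0,0,0],[0,0,0],[0,0,0],[0,0,0],[0,0,0],[0,0,0]],"spin":[0.12,0.24,0.36,0.48,0.6,0.72,0.84,0.96,1.08,1.2]}'; python3 -m inch '{"travel":[[0,0,0],[0,0,0],[0,0,0],[0,0,0],[0,0,0],[0,0,0],[0,0,0],[0,0,0]],"spin":[0.12,0.24,0.36,0.48,0.56,0.62,0.62,0.62]}'; python3 - <<'E'
from h import *
print(robot.read_state()["wrist_torque"])
E
python3 -m inch '{"travel":[[0,0,0],[0,0,0],[0,0,0],[0,0,0],[0,0,0]],"spin":[0.06,0.12,0.18,0.18,0.18]}'; python3 go.py;python3 - <<'E'
from h import *
print(robot.read_state()["wrist_torque"])
E
```

```text
t: 21.73
tool_pos: [0.6325, -0.1057, 0.1644]
orientation: [2.669, 1.653, 0.006]
force: [9.8, 0.2, -2.1]
opening: 0.0396
gripper_force: 60.0
t: 22.4
tool_pos: [0.633, -0.1063, 0.1644]
orientation: [3.044, 0.768, 0.009]
force: [13.0, -1.4, -4.8]
opening: 0.0392
gripper_force: 60.0
[-0.21969528 -2.05896217 -0.10168127]
t: 22.82
tool_pos: [0.6331, -0.1065, 0.1644]
orientation: [3.101, 0.491, 0.009]
force: [13.2, -1.9, -4.6]
opening: 0.0397
gripper_force: 60.0
t 22.82 p [ 0.6331 -0.1065  0.1644] rv [3.101 0.491 0.009] F [13.2 -1.9 -4.6] op 0.0397 g 59.96788680553436 q [-0.25  0.28  1.45  0.    1.41  1.01]
yaw -72.01
[-0.35270704 -2.10789404 -0.0469646 ]
```

```bash
python3 -m inch '{"travel":[[0,0,0],[0,0,0],[0,0,0],[0,0,0],[0,0,0],[0,0,0]],"spin":[0,0,0,0,0,0]}' 0.35 40; python3 -m inch '{"travel":[[0,0,-0.03],[0,0,-0.07],[0,0,-0.11],[0,0,-0.14],[0,0,-0.14]],"spin":[0,0,0,0,0]}'; python3 go.py .476,.2846,.25,20.5
```

```text
t: 23.32
tool_pos: [0.6303, -0.1059, 0.1635]
orientation: [-3.103, -0.492, 0.001]
force: [0.7, 1.2, 0.3]
opening: 0.0606
gripper_force: 0.0
t: 23.73
tool_pos: [0.6332, -0.1066, 0.3132]
orientation: [3.098, 0.491, 0.019]
force: [1.2, -0.1, 1.4]
opening: 0.0602
gripper_force: 0.0
t 23.73 p [ 0.6332 -0.1066  0.3132] rv [3.098 0.491 0.019] F [ 1.2 -0.1  1.4] op 0.0602 g 0.0 q [-0.25  0.21  1.25 -0.    1.66  1.01]
yaw -71.98
.476,.2846,.25,20.5 travel [-0.0285, -0.4207, 0.0632] spin -1.614 rows>= 13
```

```bash
python3 -m inch '{"travel":[[-0.028,-0.42,0],[-0.028,-0.42,0],[-0.028,-0.42,0],[-0.028,-0.42,0],[-0.028,-0.42,0],[-0.028,-0.42,0],[-0.028,-0.42,0],[-0.028,-0.42,0.03],[-0.028,-0.42,0.05],[-0.028,-0.42,0.05]],"spin":[-0.12,-0.24,-0.36,-0.48,-0.6,-0.72,-0.84,-0.96,-1.08,-1.2]}' 0.45 ; python3 -m inch '{"travel":[[0,0,0],[0,0,0],[0,0,0],[0,0,0],[0,0,0],[0,0,0]],"spin":[-0.12,-0.24,-0.36,-0.412,-0.412,-0.412]}'; python3 go.py .476,.2846,.1175,20.5; python3 - <<'E'
from fit import *
for c in ("scene","side"):
    im,d,K,V=snap(c); W=cloud(d,K,V)
    rect(W[(W[...,2]>.205)&(W[...,2]<.222)&(np.hypot(W[...,0]-.633,W[...,1]+.106)<.03)],"seated head")
E
```

```text
t: 24.57
tool_pos: [0.478, 0.2747, 0.2599]
orientation: [2.276, 2.165, 0.004]
force: [0.2, 0.1, -0.7]
opening: 0.0511
gripper_force: 0.0
t: 25.07
tool_pos: [0.4786, 0.2727, 0.2593]
orientation: [-1.796, -2.577, 0.0]
force: [0.8, -0.5, 0.0]
opening: 0.0511
gripper_force: 0.0
t 25.07 p [0.4786 0.2727 0.2593] rv [-1.796 -2.577  0.   ] F [ 0.8 -0.5  0. ] op 0.0511 g 0.0 q [ 0.42 -0.01  1.59 -0.    1.56  0.07]
yaw 20.26
.476,.2846,.1175,20.5 travel [0.012, 0.0016, 0.1418] spin -0.0042 rows>= 4
seated head n 92 c [ 633.3 -106.5] wh 24.1 24.1 ang 7.2 z 0.214
seated head n 51 c [ 635.6 -105.2] wh 20.9 23.5 ang 47.1 z 0.2139
```

```bash
python3 -m inch '{"travel":[[0.012,0.0016,0.02],[0.012,0.0016,0.06],[0.012,0.0016,0.1],[0.012,0.0016,0.125],[0.012,0.0016,0.135],[0.012,0.0016,0.141],[0.012,0.0016,0.141],[0.012,0.0016,0.141]],"spin":[0,0,0,0,0,0,0,0]}'; python3 -m inch '{"travel":[[0,0,0],[0,0,0],[0,0,0],[0,0,0],[0,0,0],[0,0,0],[0,0,0]],"spin":[0,0,0,0,0,0,0]}' 1 40; python3 -m inch '{"travel":[[0,0,-0.01],[0,0,-0.03],[0,0,-0.06],[0,0,-0.1],[0,0,-0.14],[0,0,-0.18],[0,0,-0.18],[0,0,-0.18]],"spin":[0,0,0,0,0,0,0,0]}'; python3 go.py .6405,-.0265,.29,39
```

```text
t: 25.83
tool_pos: [0.4772, 0.2851, 0.1205]
orientation: [1.793, 2.578, 0.004]
force: [0.2, -0.8, -0.6]
opening: 0.0508
gripper_force: 0.0
t: 26.42
tool_pos: [0.4763, 0.2848, 0.1191]
orientation: [1.793, 2.579, 0.001]
force: [-1.5, -0.6, 4.2]
opening: 0.0234
gripper_force: 40.0
t: 27.08
tool_pos: [0.4774, 0.2853, 0.3026]
orientation: [1.791, 2.577, 0.009]
force: [0.5, 0.4, -2.2]
opening: 0.0233
gripper_force: 40.0
t 27.08 p [0.4774 0.2853 0.3026] rv [1.791 2.577 0.009] F [ 0.5  0.4 -2.2] op 0.0233 g 39.99960958957672 q [ 0.45 -0.01  1.52 -0.    1.63  0.09]
yaw 20.38
.6405,-.0265,.29,39 travel [-0.349, 0.0443, 0.0126] spin -0.3249 rows>= 9
```

```bash
python3 -m inch '{"travel":[[-0.349,0.044,0],[-0.349,0.044,0],[-0.349,0.044,0],[-0.349,0.044,0],[-0.349,0.044,0],[-0.349,0.044,0],[-0.349,0.044,0],[-0.349,0.044,0],[-0.349,0.044,0],[-0.349,0.044,0.008]],"spin":[-0.04,-0.08,-0.12,-0.16,-0.2,-0.24,-0.28,-0.325,-0.325,-0.325]}'; python3 -m inch '{"travel":[[0,0,0],[0,0,0],[0,0,0]],"spin":[0,0,0]}'; python3 go.py .6405,-.0267,.285,39
```

```text
t: 27.92
tool_pos: [0.6396, -0.0319, 0.2891]
orientation: [-1.359, -2.832, 0.003]
force: [1.1, 0.3, -0.7]
opening: 0.0235
gripper_force: 40.0
t: 28.17
tool_pos: [0.638, -0.0258, 0.2897]
orientation: [-1.35, -2.835, 0.0]
force: [-0.1, 0.5, 0.1]
opening: 0.0235
gripper_force: 40.0
t 28.17 p [ 0.638  -0.0258  0.2897] rv [-1.35  -2.835  0.   ] F [-0.1  0.5  0.1] op 0.0235 g 39.999847412109375 q [-0.12  0.22  1.29  0.    1.63 -0.8 ]
yaw 39.08
.6405,-.0267,.285,39 travel [-0.0023, 0.0013, 0.0047] spin 0.0014 rows>= 1
```

```bash
python3 -m inch '{"travel":[[-0.0023,0.0013,0],[-0.0023,0.0013,0.01],[-0.0023,0.0013,0.02],[-0.0023,0.0013,0.03],[-0.0023,0.0013,0.035],[-0.0023,0.0013,0.035]],"spin":[0,0,0,0,0,0]}'; python3 -m inch '{"travel":[[0,0,0.01],[0,0,0.02],[0,0,0.03],[0,0,0.04],[0,0,0.046],[0,0,0.05],[0,0,0.05],[0,0,0.05]],"spin":[0,0,0,0,0,0,0,0]}'; python3 -m inch '{"travel":[[0,0,0.002],[0,0,0.004],[0,0,0.004],[0,0,0.004]],"spin":[0,0,0,0]}'
```

```text
t: 28.67
tool_pos: [0.64, -0.0279, 0.2526]
orientation: [-1.35, -2.832, 0.002]
force: [1.1, 0.3, -1.7]
opening: 0.0233
gripper_force: 40.0
t: 29.33
tool_pos: [0.6413, -0.0282, 0.2055]
orientation: [-1.352, -2.835, 0.0]
force: [0.2, -0.7, -0.9]
opening: 0.0234
gripper_force: 40.0
t: 29.67
tool_pos: [0.6413, -0.0282, 0.2016]
orientation: [1.352, 2.836, 0.0]
force: [-0.8, -0.5, -0.8]
opening: 0.0231
gripper_force: 40.0
```

```bash
python3 -m inch '{"travel":[[0.001,0,0.001],[0.001,0,0.002],[0.001,0,0.002],[0.001,0,0.002]],"spin":[0,0,0,0]}';  python3 -m inch '{"travel":[[0,0,-0.001],[0,0,-0.001],[0,0,-0.001],[0,0,-0.001],[0,0,-0.001],[0,0,-0.001],[0,0,-0.001]],"spin":[0,0,0,0,0,0,0]}' 0.35 60; python3 -m inch '{"travel":[[0,0,0.01],[0,0,0.02],[0,0,0.03],[0,0,0.036],[0,0,0.036],[0,0,0.036]],"spin":[0,0,0,0,0,0]}'; python3 -m inch '{"travel":[[0,0,0],[0,0,0],[0,0,0],[0,0,0],[0,0,0],[0,0,0]],"spin":[0,0,0,0,0,0]}' 1 60;  python3 go.py
```

```text
t: 30.0
tool_pos: [0.6411, -0.0277, 0.2011]
orientation: [1.352, 2.834, 0.0]
force: [-2.0, -0.3, 5.8]
opening: 0.0232
gripper_force: 40.0
t: 30.58
tool_pos: [0.6406, -0.0274, 0.2003]
orientation: [-1.352, -2.835, 0.0]
force: [-0.2, -0.3, 0.2]
opening: 0.0597
gripper_force: 0.0
t: 31.08
tool_pos: [0.64, -0.0273, 0.1634]
orientation: [-1.352, -2.834, 0.001]
force: [-0.2, -0.0, 0.5]
opening: 0.0601
gripper_force: 0.0
t: 31.58
tool_pos: [0.6403, -0.0283, 0.1653]
orientation: [-1.353, -2.835, 0.002]
force: [-5.6, -3.4, 3.9]
opening: 0.0399
gripper_force: 59.9
t 31.58 p [ 0.6403 -0.0283  0.1653] rv [-1.353e+00 -2.835e+00  2.000e-03] F [-5.6 -3.4  3.9] op 0.0399 g 59.886664152145386 q [-0.12  0.28  1.45 -0.    1.41 -0.8 ]
yaw 38.98
```

```bash
python3 -m inch '{"travel":[[0,0,0],[0,0,0],[0,0,0],[0,0,0],[0,0,0],[0,0,0],[0,0,0],[0,0,0],[0,0,0],[0,0,0]],"spin":[0.12,0.24,0.36,0.48,0.6,0.72,0.84,0.96,1.08,1.2]}'; python3 -m inch '{"travel":[[0,0,0],[0,0,0],[0,0,0],[0,0,0],[0,0,0],[0,0,0],[0,0,0],[0,0,0],[0,0,0],[0,0,0]],"spin":[0.12,0.24,0.36,0.46,0.54,0.62,0.7,0.76,0.76,0.76]}'; python3 go.py; python3 -m inch '{"travel":[[0,0,0],[0,0,0],[0,0,0],[0,0,0],[0,0,0],[0,0,0]],"spin":[0,0,0,0,0,0]}' 0.35 40; python3 -m inch '{"travel":[[0,0,-0.03],[0,0,-0.07],[0,0,-0.11],[0,0,-0.13],[0,0,-0.13]],"spin":[0,0,0,0,0]}'; python3 go.py .4388,.3828,.25,20.5
```

```text
t: 32.42
tool_pos: [0.6388, -0.0284, 0.1652]
orientation: [-2.722, -1.568, 0.007]
force: [-14.0, -2.7, 8.8]
opening: 0.0397
gripper_force: 59.9
t: 33.25
tool_pos: [0.6383, -0.0277, 0.1652]
orientation: [-3.108, -0.455, 0.008]
force: [-16.8, -1.1, 11.8]
opening: 0.0397
gripper_force: 59.9
t 33.25 p [ 0.6383 -0.0277  0.1652] rv [-3.108 -0.455  0.008] F [-16.8  -1.1  11.8] op 0.0397 g 59.895819425582886 q [-0.12  0.28  1.45 -0.    1.42  1.16]
yaw -73.33
t: 33.75
tool_pos: [0.6408, -0.0274, 0.1645]
orientation: [3.108, 0.456, 0.0]
force: [-0.6, 0.1, 0.4]
opening: 0.0602
gripper_force: 0.0
t: 34.17
tool_pos: [0.6433, -0.0277, 0.3024]
orientation: [3.105, 0.456, 0.017]
force: [0.7, -0.2, 1.3]
opening: 0.0603
gripper_force: 0.0
t 34.17 p [ 0.6433 -0.0277  0.3024] rv [3.105 0.456 0.017] F [ 0.7 -0.2  1.3] op 0.0603 g 0.0 q [-0.12  0.22  1.27  0.    1.64  1.16]
yaw -73.3
.4388,.3828,.25,20.5 travel [-0.0779, -0.452, 0.0524] spin -1.637 rows>= 14
```

```bash
python3 -m inch '{"travel":[[-0.079,-0.452,0],[-0.079,-0.452,0],[-0.079,-0.452,0],[-0.079,-0.452,0],[-0.079,-0.452,0],[-0.079,-0.452,0],[-0.079,-0.452,0],[-0.079,-0.452,0.02],[-0.079,-0.452,0.04],[-0.079,-0.452,0.04]],"spin":[-0.12,-0.24,-0.36,-0.48,-0.6,-0.72,-0.84,-0.96,-1.08,-1.2]}' 0.45 ; python3 -m inch '{"travel":[[0,0,0],[0,0,0],[0,0,0],[0,0,0],[0,0,0],[0,0,0],[0,0,0]],"spin":[-0.12,-0.24,-0.36,-0.437,-0.437,-0.437,-0.437]}'; python3 go.py .4377,.3828,.1175,20.5; python3 - <<'E'
from fit import *
for c in ("scene","side"):
    im,d,K,V=snap(c); W=cloud(d,K,V)
    rect(W[(W[...,2]>.205)&(W[...,2]<.222)&(np.hypot(W[...,0]-.641,W[...,1]+.027)<.03)],"seated head")
    rect(W[(W[...,2]>.124)&(W[...,2]<.138)&(np.hypot(W[...,0]-.4388,W[...,1]-.3828)<.02)],"P4")
E
```

```text
t: 35.0
tool_pos: [0.4544, 0.3438, 0.2668]
orientation: [2.301, 2.138, 0.001]
force: [-0.2, 0.5, 0.3]
opening: 0.0511
gripper_force: 0.0
t: 35.58
tool_pos: [0.4554, 0.3419, 0.2668]
orientation: [-1.794, -2.578, 0.001]
force: [0.3, 0.8, -1.0]
opening: 0.0511
gripper_force: 0.0
t 35.58 p [0.4554 0.3419 0.2668] rv [-1.794e+00 -2.578e+00  1.000e-03] F [ 0.3  0.8 -1. ] op 0.0511 g 0.0 q [ 0.55  0.04  1.53 -0.    1.57  0.2 ]
yaw 20.33
.4377,.3828,.1175,20.5 travel [0.0445, -0.0024, 0.1493] spin -0.003 rows>= 4
seated head n 88 c [639.9 -27.1] wh 24.1 21.4 ang 20.9 z 0.214
P4 n 75 c [438.  382.1] wh 22.5 24.3 ang 81.6 z 0.132
seated head n 54 c [641.  -25.7] wh 22.0 21.9 ang 6.6 z 0.2131
P4 n 97 c [439.3 383.1] wh 21.6 22.0 ang 54.7 z 0.1315
```

```bash
python3 -m inch '{"travel":[[0.03,-0.0024,0],[0.0445,-0.0024,0.02],[0.0445,-0.0024,0.06],[0.0445,-0.0024,0.1],[0.0445,-0.0024,0.13],[0.0445,-0.0024,0.14],[0.0445,-0.0024,0.148],[0.0445,-0.0024,0.148],[0.0445,-0.0024,0.148]],"spin":[0,0,0,0,0,0,0,0,0]}'; python3 -m inch '{"travel":[[0,0,0],[0,0,0],[0,0,0],[0,0,0],[0,0,0],[0,0,0],[0,0,0]],"spin":[0,0,0,0,0,0,0]}' 1 40; python3 -m inch '{"travel":[[0,0,-0.01],[0,0,-0.03],[0,0,-0.06],[0,0,-0.1],[0,0,-0.14],[0,0,-0.18],[0,0,-0.18],[0,0,-0.18]],"spin":[0,0,0,0,0,0,0,0]}'; python3 go.py .646,.0528,.29,46.4
```

```text
t: 36.43
tool_pos: [0.4387, 0.3836, 0.1212]
orientation: [1.791, 2.58, 0.004]
force: [0.3, 0.4, 0.8]
opening: 0.0512
gripper_force: 0.0
t: 37.02
tool_pos: [0.438, 0.3832, 0.1199]
orientation: [1.791, 2.581, 0.001]
force: [-0.6, -1.1, 5.1]
opening: 0.0233
gripper_force: 40.0
t: 37.68
tool_pos: [0.4388, 0.3838, 0.3032]
orientation: [1.789, 2.58, 0.01]
force: [0.1, -0.3, -3.4]
opening: 0.0232
gripper_force: 40.0
t 37.68 p [0.4388 0.3838 0.3032] rv [1.789 2.58  0.01 ] F [ 0.1 -0.3 -3.4] op 0.0232 g 39.99954342842102 q [ 0.63  0.06  1.44 -0.    1.63  0.27]
yaw 20.5
.646,.0528,.29,46.4 travel [-0.3826, 0.0781, 0.0132] spin -0.4521 rows>= 10
```

```bash
python3 -m inch '{"travel":[[-0.3826,0.078,0],[-0.3826,0.078,0],[-0.3826,0.078,0],[-0.3826,0.078,0],[-0.3826,0.078,0],[-0.3826,0.078,0],[-0.3826,0.078,0],[-0.3826,0.078,0],[-0.3826,0.078,0],[-0.3826,0.078,0]],"spin":[-0.04,-0.08,-0.12,-0.18,-0.24,-0.3,-0.36,-0.42,-0.452,-0.452]}'; python3 -m inch '{"travel":[[0,0,0],[0,0,0],[0,0,0.005],[0,0,0.008],[0,0,0.008],[0,0,0.008]],"spin":[0,0,0,0,0,0]}'; python3 go.py .646,.0526,.285,46.4
```

```text
t: 38.52
tool_pos: [0.6454, 0.0466, 0.2958]
orientation: [-1.168, -2.913, 0.005]
force: [0.6, 0.8, -2.2]
opening: 0.0235
gripper_force: 40.0
t: 39.02
tool_pos: [0.644, 0.0532, 0.2907]
orientation: [-1.164, -2.917, 0.0]
force: [0.2, 0.3, -1.2]
opening: 0.0233
gripper_force: 40.0
t 39.02 p [0.644  0.0532 0.2907] rv [-1.164 -2.917  0.   ] F [ 0.2  0.3 -1.2] op 0.0233 g 39.99953091144562 q [ 0.    0.24  1.26  0.    1.64 -0.81]
yaw 46.49
.646,.0526,.285,46.4 travel [-0.0018, 0.001, 0.0057] spin 0.0016 rows>= 1
```

```bash
python3 -m inch '{"travel":[[-0.0016,0.001,0],[-0.0016,0.001,0.01],[-0.0016,0.001,0.02],[-0.0016,0.001,0.03],[-0.0016,0.001,0.035],[-0.0016,0.001,0.035]],"spin":[0,0,0,0,0,0]}'; python3 -m inch '{"travel":[[0,0,0.01],[0,0,0.02],[0,0,0.03],[0,0,0.04],[0,0,0.046],[0,0,0.05],[0,0,0.05],[0,0,0.05]],"spin":[0,0,0,0,0,0,0,0]}'; python3 -m inch '{"travel":[[0,0,0.002],[0,0,0.004],[0,0,0.005],[0,0,0.006],[0,0,0.006]],"spin":[0,0,0,0,0]}'
```

```text
t: 39.52
tool_pos: [0.6453, 0.0515, 0.2532]
orientation: [-1.165, -2.913, 0.002]
force: [0.3, -0.4, -2.0]
opening: 0.0233
gripper_force: 40.0
t: 40.18
tool_pos: [0.6465, 0.0515, 0.2062]
orientation: [-1.167, -2.917, 0.0]
force: [-0.6, -0.3, -1.2]
opening: 0.0232
gripper_force: 40.0
t: 40.6
tool_pos: [0.647, 0.0515, 0.2019]
orientation: [1.166, 2.915, 0.001]
force: [-2.9, -0.5, 5.7]
opening: 0.0232
gripper_force: 40.0
```

```bash
python3 -m inch '{"travel":[[0,0,-0.002],[0,0,-0.002],[0,0,-0.002],[0,0,-0.002],[0,0,-0.002],[0,0,-0.002],[0,0,-0.002]],"spin":[0,0,0,0,0,0,0]}' 0.35 60; python3 -m inch '{"travel":[[0.0015,0,0.01],[0.0015,0,0.02],[0.0015,0,0.03],[0.0015,0,0.036],[0.0015,0,0.036],[0.0015,0,0.036]],"spin":[0,0,0,0,0,0]}'; python3 -m inch '{"travel":[[0,0,0],[0,0,0],[0,0,0],[0,0,0],[0,0,0],[0,0,0]],"spin":[0,0,0,0,0,0]}' 1 60;  python3 go.py
```

```text
t: 41.18
tool_pos: [0.6465, 0.0515, 0.2021]
orientation: [-1.167, -2.917, 0.0]
force: [0.1, 0.5, -0.2]
opening: 0.0597
gripper_force: 0.0
t: 41.68
tool_pos: [0.6448, 0.0525, 0.165]
orientation: [-1.166, -2.915, 0.001]
force: [-0.5, -0.4, -0.2]
opening: 0.0601
gripper_force: 0.0
t: 42.18
tool_pos: [0.6461, 0.0527, 0.167]
orientation: [1.166, 2.916, 0.001]
force: [2.8, 2.3, 2.3]
opening: 0.0398
gripper_force: 60.0
t 42.18 p [0.6461 0.0527 0.167 ] rv [1.166e+00 2.916e+00 1.000e-03] F [2.8 2.3 2.3] op 0.0398 g 59.991334676742554 q [ 0.    0.3   1.43  0.    1.42 -0.81]
yaw 46.4
```

```bash
python3 -m inch '{"travel":[[0,0,0],[0,0,0],[0,0,0],[0,0,0],[0,0,0],[0,0,0],[0,0,0],[0,0,0],[0,0,0],[0,0,0]],"spin":[0.12,0.24,0.36,0.48,0.6,0.72,0.84,0.96,1.08,1.2]}'; python3 -m inch '{"travel":[[0,0,0],[0,0,0],[0,0,0],[0,0,0],[0,0,0],[0,0,0],[0,0,0],[0,0,0],[0,0,0],[0,0,0]],"spin":[0.12,0.24,0.36,0.48,0.6,0.7,0.8,0.88,0.88,0.88]}'; python3 go.py; python3 -m inch '{"travel":[[0,0,0],[0,0,0],[0,0,0],[0,0,0],[0,0,0],[0,0,0]],"spin":[0,0,0,0,0,0]}' 0.35 40; python3 -m inch '{"travel":[[0,0,-0.03],[0,0,-0.07],[0,0,-0.11],[0,0,-0.13],[0,0,-0.13]],"spin":[0,0,0,0,0]}'; python3 go.py .46,-.15,.30,-9.7
```

```text
t: 43.02
tool_pos: [0.6466, 0.0529, 0.167]
orientation: [2.614, 1.741, 0.004]
force: [6.2, 2.0, 0.0]
opening: 0.0396
gripper_force: 60.0
t: 43.85
tool_pos: [0.6469, 0.0525, 0.167]
orientation: [3.106, 0.469, 0.006]
force: [6.8, 1.1, -0.8]
opening: 0.0393
gripper_force: 60.0
t 43.85 p [0.6469 0.0525 0.167 ] rv [3.106 0.469 0.006] F [ 6.8  1.1 -0.8] op 0.0393 g 59.98727560043335 q [0.   0.3  1.42 0.   1.42 1.27]
yaw -72.82
t: 44.35
tool_pos: [0.6453, 0.0525, 0.1661]
orientation: [-3.106, -0.47, 0.001]
force: [-0.0, -0.2, 0.4]
opening: 0.0601
gripper_force: 0.0
t: 44.77
tool_pos: [0.648, 0.0525, 0.3042]
orientation: [3.104, 0.47, 0.017]
force: [0.2, 0.1, 0.6]
opening: 0.0604
gripper_force: 0.0
t 44.77 p [0.648  0.0525 0.3042] rv [3.104 0.47  0.017] F [0.2 0.1 0.6] op 0.0604 g 0.0 q [ 0.    0.24  1.24 -0.    1.65  1.27]
yaw -72.78
.46,-.15,.30,-9.7 travel [-0.2395, 0.1378, 0.0042] spin -1.101 rows>= 9
```

Back off with the fingers closing, check the nuts from the air, and look at the door and floor in front.

```bash
python3 -m inch '{"travel":[[-0.04,0,0],[-0.08,0.03,0],[-0.12,0.06,0],[-0.16,0.1,0],[-0.2,0.138,0],[-0.24,0.138,0],[-0.24,0.138,0],[-0.24,0.138,0],[-0.24,0.138,0],[-0.24,0.138,0]],"spin":[-0.12,-0.24,-0.36,-0.48,-0.6,-0.72,-0.84,-0.96,-1.08,-1.1]}' 1 20; python3 -m inch '{"travel":[[0,0,0],[0,0,0],[0,0,0]],"spin":[0,0,0]}'
python3 - <<'E'
from fit import *
st()
for c in ("wrist","scene"):
    im,d,K,V=snap(c,"d_"+c); W=cloud(d,K,V,c=="wrist"); X,Y,Z=W[...,0],W[...,1],W[...,2]
    if c=="scene":
        cv2.imwrite("pics/s8.png",cv2.resize(im[120:320,150:400,::-1],None,fx=3,fy=3))
    for lo,hi in ((.12,.128),):
      P=W[(Z>lo)&(Z<hi)&(X>.25)&(X<.54)&(Y>-.2)&(Y<-.09)]
      if len(P)>20:
        vx,vy,x0,y0=cv2.fitLine(P[:,:2].astype(np.float32),cv2.DIST_HUBER,0,.001,.001).ravel(); t=(P[:,:2]-[x0,y0])@[vx,vy]; a,b=t.min(),t.max(); print(c,"door",np.round([x0+a*vx,y0+a*vy,x0+b*vx,y0+b*vy],4))
    for x,y in ((.633,-.106),(.6405,-.027),(.6465,.0525)):
      Q=W[(abs(Z-.1722)<.003)&(np.hypot(X-x,Y-y)<.03)]
      rect(Q,"nut") if len(Q)>20 else 0
      Q=W[(Z>.205)&(Z<.22)&(np.hypot(X-x,Y-y)<.03)]
      rect(Q,"head") if len(Q)>20 else 0
    L=W[(Z>.147)&(Z<.162)&(X>.45)&(X<.56)&(Y>.04)&(Y<.14)]; rect(L,"lever") if len(L)>20 else 0
E
```

```text
t: 45.6
tool_pos: [0.4561, -0.1511, 0.2957]
orientation: [-2.396, -2.031, 0.0]
force: [1.8, -0.3, 0.0]
opening: 0.0009
gripper_force: 0.0
t: 45.85
tool_pos: [0.457, -0.1501, 0.2957]
orientation: [-2.403, -2.023, 0.001]
force: [-0.8, -0.4, -0.1]
opening: 0.0
gripper_force: 0.0
t 45.85 p [ 0.457  -0.1501  0.2957] rv [-2.403e+00 -2.023e+00  1.000e-03] F [-0.8 -0.4 -0.1] op 0.0 g 0.0 q [-0.42 -0.21  1.71 -0.    1.64 -0.25]
wrist door [ 0.2746 -0.1141  0.5377 -0.1602]
nut n 549 c [ 628.6 -106.2] wh 44.7 36.6 ang 77.9 z 0.1722
head n 577 c [ 629.9 -106.6] wh 23.4 23.8 ang 15.6 z 0.2142
nut n 545 c [634.1 -28.6] wh 37.7 40.7 ang 20.2 z 0.1722
head n 570 c [637.7 -27.4] wh 23.4 23.6 ang 85.0 z 0.2141
scene door [ 0.2727 -0.1149  0.5388 -0.1586]
nut n 91 c [ 636.4 -105.4] wh 38.5 38.7 ang 21.7 z 0.1727
head n 90 c [ 633.1 -106.4] wh 23.8 23.6 ang 76.4 z 0.2136
nut n 92 c [642.9 -25.6] wh 37.2 38.2 ang 18.9 z 0.1723
head n 92 c [641.2 -26.5] wh 23.6 22.7 ang 60.1 z 0.214
nut n 101 c [651.5  54. ] wh 38.3 39.4 ang 18.3 z 0.1727
head n 92 c [648.5  53.1] wh 23.0 22.1 ang 73.2 z 0.2144
lever n 146 c [528.   84.2] wh 17.2 63.9 ang 89.5 z 0.1553
```

View pics/s8.png

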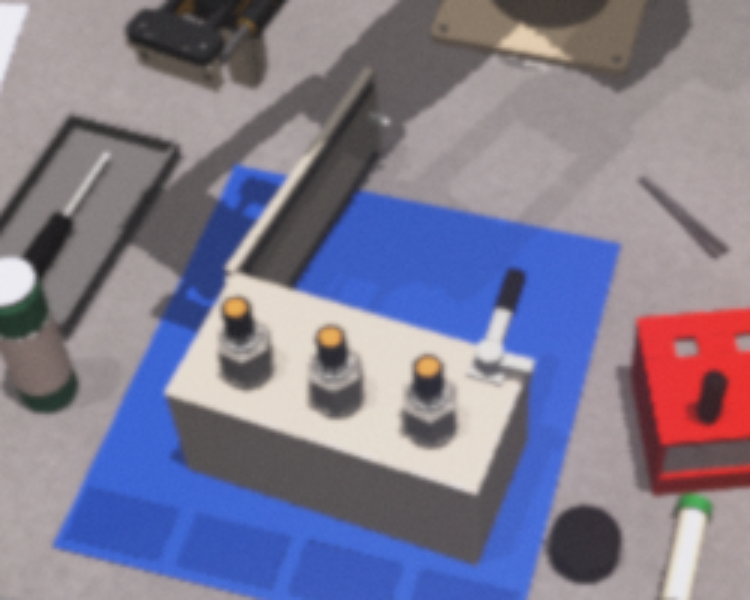

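All three probes are seated, with heads at crop (235,310), (330,340) and (428,370). The way in front of the box is clear. Now to the door.

```bash
cat > arc.py <<'E'
# rows for door push: angles (deg of door dir u) list; prints travel in tool frame of current pose
import sys
from h import *
H=np.array([.5425,-.149]); r=.15; z=float(sys.argv[1]); off=float(sys.argv[2]); A=list(map(float,sys.argv[3:]))
s=st(); M=R.from_rotvec(s["orientation"]).as_matrix(); p=np.array(s["tool_pos"]); yaw=np.degrees(np.arctan2(M[1,1],M[0,1])); print("yaw",yaw)
y=np.radians(yaw); F=np.array([[-np.sin(y),np.cos(y),0],[np.cos(y),np.sin(y),0],[0,0,-1]])
for a in A:
    t=np.radians(a); u=np.array([np.cos(t),np.sin(t)]); n=np.array([-np.sin(t),np.cos(t)])
    T=np.r_[H+r*u+(.0135+off)*n,z]; sp=-np.radians((a-180-yaw+180)%360-180)
    print(a,T.round(4),"travel",(F@(T-p)).round(4).tolist(),"spin",round(sp,3))
E
python3 arc.py .11 .04 170.3
```

```text
t 45.95 p [ 0.4571 -0.1501  0.2959] rv [-2.403 -2.024  0.   ] F [ 0.1  0.2 -0.4] op 0.0002 g 0.0 q [-0.42 -0.21  1.71 -0.    1.64 -0.25]
yaw -9.787288856720405
170.3 [ 0.3856 -0.1765  0.11  ] travel [-0.0381, -0.066, 0.1859] spin -0.002
```

```bash
python3 -m inch '{"travel":[[-0.02,-0.03,0],[-0.038,-0.066,0],[-0.038,-0.066,0.03],[-0.038,-0.066,0.07],[-0.038,-0.066,0.11],[-0.038,-0.066,0.15],[-0.038,-0.066,0.175],[-0.038,-0.066,0.186],[-0.038,-0.066,0.186],[-0.038,-0.066,0.186]],"spin":[0,0,0,0,0,0,0,0,0,0]}'; python3 arc.py .11 .01 170 163 156 149 142 135 128 121 114
```

```text
t: 46.78
tool_pos: [0.386, -0.1767, 0.111]
orientation: [2.402, 2.025, -0.0]
force: [0.0, -0.2, -0.2]
opening: 0.0004
gripper_force: 0.0
t 46.78 p [ 0.386  -0.1767  0.111 ] rv [ 2.402  2.025 -0.   ] F [ 0.  -0.2 -0.2] op 0.0004 g 0.0 q [-0.55 -0.27  2.1  -0.    1.31 -0.38]
yaw -9.750795968688907
170.0 [ 0.3907 -0.1461  0.11  ] travel [0.031, -0.0005, 0.001] spin 0.004
163.0 [ 0.3922 -0.1276  0.11  ] travel [0.0494, -0.0022, 0.001] spin 0.127
156.0 [ 0.3959 -0.1095  0.11  ] travel [0.0679, -0.0016, 0.001] spin 0.249
149.0 [ 0.4018 -0.0919  0.11  ] travel [0.0863, 0.0013, 0.001] spin 0.371
142.0 [ 0.4098 -0.0752  0.11  ] travel [0.1041, 0.0063, 0.001] spin 0.493
135.0 [ 0.4198 -0.0596  0.11  ] travel [0.1212, 0.0135, 0.001] spin 0.615
128.0 [ 0.4316 -0.0453  0.11  ] travel [0.1373, 0.0228, 0.001] spin 0.737
121.0 [ 0.4451 -0.0325  0.11  ] travel [0.1521, 0.0339, 0.001] spin 0.86
114.0 [ 0.46   -0.0215  0.11  ] travel [0.1655, 0.0467, 0.001] spin 0.982
```

```bash
python3 -m inch '{"travel":[[0.016,0,0],[0.031,-0.001,0],[0.049,-0.002,0],[0.068,-0.002,0],[0.086,0.001,0],[0.104,0.006,0],[0.121,0.0135,0],[0.137,0.023,0],[0.152,0.034,0],[0.1655,0.047,0]],"spin":[0,0,0.12,0.24,0.36,0.48,0.6,0.72,0.84,0.96]}'; python3 arc.py .11 .01 107 100 95 91 88 86.5 85 83.5
```

```text
t: 47.62
tool_pos: [0.4626, -0.0209, 0.1135]
orientation: [3.066, 0.677, 0.007]
force: [-0.8, -0.8, 0.2]
opening: 0.0006
gripper_force: 0.4
t 47.62 p [ 0.4626 -0.0209  0.1135] rv [3.066 0.677 0.007] F [-0.8 -0.8  0.2] op 0.0006 g 0.4331073258072138 q [-0.16 -0.16  2.   -0.    1.29  0.98]
yaw -65.07707646505278
107.0 [ 0.4762 -0.0124  0.11  ] travel [0.0159, -0.0019, 0.0035] spin 0.138
100.0 [ 0.4933 -0.0054  0.11  ] travel [0.0344, -0.0011, 0.0035] spin 0.26
95.0 [ 0.506  -0.0016  0.11  ] travel [0.0475, 0.0009, 0.0035] spin 0.348
91.0 [0.5164 0.0006 0.11  ] travel [0.0578, 0.0032, 0.0035] spin 0.418
88.0 [0.5242 0.0017 0.11  ] travel [0.0655, 0.0055, 0.0035] spin 0.47
86.5 [0.5282 0.0022 0.11  ] travel [0.0692, 0.0068, 0.0035] spin 0.496
85.0 [0.5322 0.0025 0.11  ] travel [0.073, 0.0082, 0.0035] spin 0.522
83.5 [0.5361 0.0027 0.11  ] travel [0.0766, 0.0096, 0.0035] spin 0.548
```

```bash
python3 -m inch '{"travel":[[0.016,-0.002,0.001],[0.034,-0.001,0.002],[0.047,0.001,0.002],[0.056,0.003,0.002],[0.063,0.005,0.002],[0.063,0.005,0.002]],"spin":[0.12,0.24,0.35,0.42,0.47,0.47]}'; python3 -m inch '{"travel":[[0.003,0,0],[0.006,0,0],[0.009,0,0],[0.009,0,0]],"spin":[0,0,0,0]}';python3 -m inch '{"travel":[[0.003,0,0],[0.006,0,0],[0.006,0,0]],"spin":[0,0,0]}'; python3 - <<'E'
from fit import *
st(); im,d,K,V=snap("side","s9"); cv2.imwrite("pics/s9.png",cv2.resize(im[120:270,200:420,::-1],None,fx=3,fy=3))
E
```

```text
t: 48.12
tool_pos: [0.5224, 0.001, 0.1115]
orientation: [3.141, -0.049, 0.008]
force: [-0.4, -0.4, 0.2]
opening: 0.0002
gripper_force: 0.0
t: 48.45
tool_pos: [0.5281, 0.0005, 0.1088]
orientation: [-3.141, 0.045, 0.0]
force: [-2.3, 0.8, 0.7]
opening: 0.0007
gripper_force: 1.1
t: 48.7
tool_pos: [0.5343, 0.0003, 0.1084]
orientation: [-3.141, 0.046, -0.001]
force: [-1.1, -0.0, -0.1]
opening: -0.0001
gripper_force: 0.7
t 48.7 p [5.343e-01 3.000e-04 1.084e-01] rv [-3.141e+00  4.600e-02 -1.000e-03] F [-1.1 -0.  -0.1] op -0.0001 g 0.6761963768985879 q [-0.1   0.05  1.81  0.    1.28  1.5 ]
```

View pics/s9.png

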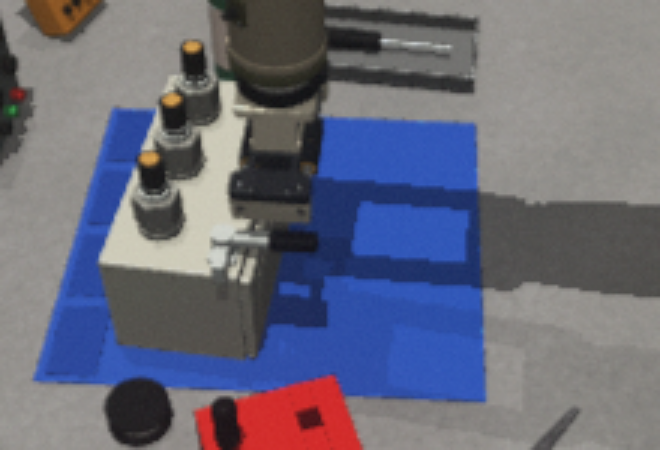

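The door is almost shut, with only a thin gap left at (250,300). Pushing on to the click.

```bash
python3 -m inch '{"travel":[[0.002,0,0],[0.004,0,0],[0.004,0,0]],"spin":[0,0,0]}' | sed -n 1,4p; python3 -m inch '{"travel":[[0.001,0,0],[0.002,0,0],[0.002,0,0]],"spin":[0,0,0]}' | sed -n 1,4p; python3 -m inch '{"travel":[[0.001,0,0],[0.002,0,0],[0.002,0,0]],"spin":[0,0,0]}' | sed -n 1,4p;
```

```text
t: 49.0
tool_pos: [0.5348, 0.0004, 0.1081]
orientation: [-3.141, 0.046, 0.012]
force: [-22.1, 1.7, 16.7]
t: 49.25
tool_pos: [0.5349, 0.0004, 0.108]
orientation: [-3.141, 0.046, 0.018]
force: [-32.8, 0.4, 24.5]
t: 49.5
tool_pos: [0.5351, 0.0004, 0.108]
orientation: [-3.141, 0.046, 0.025]
force: [-43.6, 2.1, 34.0]
```

```bash
python3 -m inch '{"travel":[[-0.01,0,0],[-0.03,0,0],[-0.06,0,0],[-0.1,0,0],[-0.1,0,0],[-0.1,0,0]],"spin":[0,0,0,0,0,0]}'; python3 - <<'E'
from fit import *
st()
for c in ("scene","side","wrist"):
    im,d,K,V=snap(c,"e_"+c); W=cloud(d,K,V,c=="wrist"); X,Y,Z=W[...,0],W[...,1],W[...,2]
    P=W[(Z>.119)&(Z<.132)&(X>.5)&(X<.6)&(Y>-.18)&(Y<.14)]; print(c,len(P))
    for y in np.arange(-.15,.14,.03):
        q=P[abs(P[:,1]-y)<.01]
        if len(q)>3: print(round(y,2),"xmin",np.percentile(q[:,0],3).round(4),"z",np.median(q[:,2]).round(4))
    if c=="wrist":
        P=W[(Z>.03)&(Z<.10)&(X>.5)&(X<.6)&(Y>-.16)&(Y<.12)]
        for y in np.arange(-.15,.14,.03):
            q=P[abs(P[:,1]-y)<.01]
            if len(q)>3: print(round(y,2),"face x",np.median(q[:,0]).round(4),len(q))
im=cv2.imread("pics/e_side.png"); cv2.imwrite("pics/e.png",cv2.resize(im[120:270,200:360],None,fx=4,fy=4))
E
```

```text
t: 50.0
tool_pos: [0.4399, 0.0033, 0.1075]
orientation: [3.141, -0.046, -0.001]
force: [-0.2, 0.4, 0.2]
opening: 0.0002
gripper_force: 0.0
t 50.0 p [0.4399 0.0033 0.1075] rv [ 3.141e+00 -4.600e-02 -1.000e-03] F [-0.2  0.4  0.2] op 0.0002 g 0.0 q [-0.11 -0.21  2.06 -0.    1.29  1.49]
scene 1402
-0.15 xmin 0.5347 z 0.1283
-0.12 xmin 0.5356 z 0.1282
-0.09 xmin 0.5383 z 0.1276
-0.06 xmin 0.5419 z 0.1282
-0.03 xmin 0.5442 z 0.1276
0.0 xmin 0.5473 z 0.128
0.03 xmin 0.5478 z 0.1273
0.06 xmin 0.5512 z 0.128
0.09 xmin 0.5556 z 0.1282
0.12 xmin 0.5554 z 0.127
side 1029
-0.15 xmin 0.5349 z 0.1276
-0.12 xmin 0.5371 z 0.1277
-0.09 xmin 0.5397 z 0.1274
-0.06 xmin 0.5429 z 0.1277
-0.03 xmin 0.5457 z 0.1273
0.0 xmin 0.5482 z 0.1275
0.03 xmin 0.5505 z 0.1272
0.06 xmin 0.5623 z 0.1276
0.09 xmin 0.5546 z 0.1271
0.12 xmin 0.5573 z 0.1243
wrist 30083
-0.15 xmin 0.5319 z 0.1282
-0.12 xmin 0.5331 z 0.1281
-0.09 xmin 0.5356 z 0.128
-0.06 xmin 0.5381 z 0.1279
-0.03 xmin 0.5406 z 0.1276
0.0 xmin 0.5432 z 0.1273
0.03 xmin 0.546 z 0.1272
0.06 xmin 0.5488 z 0.1275
0.09 xmin 0.5509 z 0.125
0.12 xmin 0.5657 z 0.1284
-0.15 face x 0.5302 122
-0.12 face x 0.5313 201
-0.09 face x 0.5336 366
-0.06 face x 0.5363 423
-0.03 face x 0.5391 457
0.0 face x 0.5417 465
0.03 face x 0.5444 474
0.06 face x 0.5471 430
0.09 face x 0.5513 286
0.12 face x 0.5534 62
```

View pics/e.png

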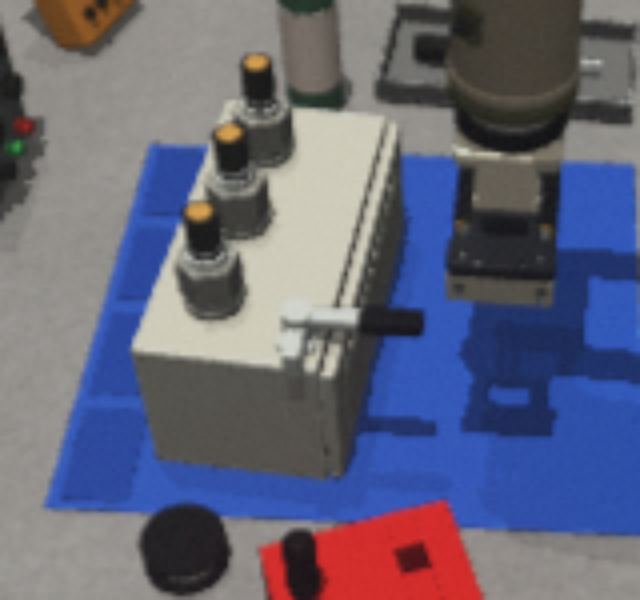

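Door face lies at 5.0° against the box's 5.1°, so the door is shut on its catch. Next is the lever, bar at (350,320).

```bash
cat > lev.py <<'E'
import sys
from h import *
H=np.array([.5795,.0865]); r=.062; z=float(sys.argv[1]); off=float(sys.argv[2]); A=list(map(float,sys.argv[3:]))
s=st(); M=R.from_rotvec(s["orientation"]).as_matrix(); p=np.array(s["tool_pos"]); yaw=np.degrees(np.arctan2(M[1,1],M[0,1])); print("yaw",yaw)
y=np.radians(yaw); F=np.array([[-np.sin(y),np.cos(y),0],[np.cos(y),np.sin(y),0],[0,0,-1]])
for a in A:
    t=np.radians(a); b=np.array([np.cos(t),np.sin(t)]); m=np.array([-np.sin(t),np.cos(t)])
    T=np.r_[H+r*b-off*m,z]; sp=-np.radians((a-180-yaw+180)%360-180)
    print(a,T.round(4),"travel",(F@(T-p)).round(4).tolist(),"spin",round(sp,3))
E
python3 lev.py .23 .035 181
```

```text
t 50.15 p [0.4438 0.0029 0.1093] rv [ 3.141 -0.046  0.004] F [ 0.8 -0.4  0.7] op 0.0007 g 0.0 q [-0.11 -0.21  2.05 -0.    1.29  1.49]
yaw -91.68789512227495
181.0 [0.5169 0.1204 0.23  ] travel [0.0696, -0.1196, -0.1207] spin -1.618
```

```bash
python3 -m inch '{"travel":[[0,0,-0.04],[0,0,-0.08],[0,0,-0.12],[0.02,-0.03,-0.12],[0.04,-0.06,-0.12],[0.06,-0.1,-0.12],[0.07,-0.12,-0.12],[0.07,-0.12,-0.12],[0.07,-0.12,-0.12],[0.07,-0.12,-0.12]],"spin":[-0.12,-0.24,-0.36,-0.48,-0.6,-0.72,-0.84,-0.96,-1.08,-1.2]}'; python3 -m inch '{"travel":[[0,0,0],[0,0,0],[0,0,0],[0,0,0],[0,0,0],[0,0,0]],"spin":[-0.12,-0.24,-0.36,-0.418,-0.418,-0.418]}'; python3 lev.py .155 .035 181
```

```text
t: 50.98
tool_pos: [0.5173, 0.122, 0.2282]
orientation: [2.612, 1.745, 0.0]
force: [0.3, -0.5, -0.6]
opening: 0.0005
gripper_force: 0.0
t: 51.48
tool_pos: [0.5168, 0.1212, 0.2283]
orientation: [2.204, 2.238, 0.0]
force: [-0.5, 0.4, 1.1]
opening: 0.0003
gripper_force: 0.0
t 51.48 p [0.5168 0.1212 0.2283] rv [2.204 2.238 0.   ] F [-0.5  0.4  1.1] op 0.0003 g 0.0 q [ 0.13 -0.05  1.69  0.    1.5   0.12]
yaw 0.8847148216863326
181.0 [0.5169 0.1204 0.155 ] travel [-0.0008, 0.0001, 0.0733] spin -0.002
```

```bash
python3 -m inch '{"travel":[[0,0,0.03],[0,0,0.06],[0,0,0.073],[0,0,0.073],[0,0,0.073]],"spin":[0,0,0,0,0]}'; python3 lev.py .155 .016 181 188 195 202 209 216 223 230 237 244
```

```text
t: 51.9
tool_pos: [0.5154, 0.121, 0.155]
orientation: [-2.202, -2.239, 0.002]
force: [0.3, -0.3, 0.2]
opening: 0.0002
gripper_force: 0.0
t 51.9 p [0.5154 0.121  0.155 ] rv [-2.202e+00 -2.239e+00  2.000e-03] F [ 0.3 -0.3  0.2] op 0.0002 g 0.0 q [ 0.13 -0.01  1.78  0.    1.37  0.12]
yaw 0.9560897285133458
181.0 [0.5172 0.1014 0.155 ] travel [-0.0196, 0.0015, 0.0] spin -0.001
188.0 [0.5159 0.0937 0.155 ] travel [-0.0273, 0.0, 0.0] spin -0.123
195.0 [0.5155 0.0859 0.155 ] travel [-0.0351, -0.0005, 0.0] spin -0.245
202.0 [0.516  0.0781 0.155 ] travel [-0.0429, -0.0001, 0.0] spin -0.367
209.0 [0.5175 0.0704 0.155 ] travel [-0.0506, 0.0013, 0.0] spin -0.489
216.0 [0.5199 0.063  0.155 ] travel [-0.0581, 0.0036, 0.0] spin -0.612
223.0 [0.5232 0.0559 0.155 ] travel [-0.0652, 0.0068, 0.0] spin -0.734
230.0 [0.5274 0.0493 0.155 ] travel [-0.0719, 0.0108, 0.0] spin -0.856
237.0 [0.5323 0.0432 0.155 ] travel [-0.0781, 0.0156, 0.0] spin -0.978
244.0 [0.5379 0.0378 0.155 ] travel [-0.0836, 0.0212, 0.0] spin -1.1
```

```bash
python3 -m inch '{"travel":[[-0.02,0.001,0],[-0.027,0,0],[-0.035,0,0],[-0.043,0,0],[-0.051,0.001,0],[-0.058,0.004,0],[-0.065,0.007,0],[-0.072,0.011,0],[-0.078,0.0155,0],[-0.0835,0.021,0]],"spin":[0,-0.12,-0.24,-0.36,-0.48,-0.6,-0.72,-0.84,-0.96,-1.08]}'; python3 lev.py .155 .016 251 258 262 265 268
```

```text
t: 52.73
tool_pos: [0.5393, 0.0375, 0.1578]
orientation: [0.728, 3.054, 0.001]
force: [-2.7, -0.0, -0.7]
opening: 0.0008
gripper_force: 0.8
t 52.73 p [0.5393 0.0375 0.1578] rv [7.280e-01 3.054e+00 1.000e-03] F [-2.7 -0.  -0.7] op 0.0008 g 0.802427027374506 q [-0.03  0.02  1.75 -0.    1.37 -1.13]
yaw 63.18387550647246
251.0 [0.5442 0.0331 0.155 ] travel [-0.0063, -0.0017, 0.0028] spin -0.136
258.0 [0.551  0.0292 0.155 ] travel [-0.0141, -0.0022, 0.0028] spin -0.259
262.0 [0.555  0.0273 0.155 ] travel [-0.0186, -0.002, 0.0028] spin -0.328
265.0 [0.5582 0.0261 0.155 ] travel [-0.0219, -0.0017, 0.0028] spin -0.381
268.0 [0.5613 0.0251 0.155 ] travel [-0.0252, -0.0011, 0.0028] spin -0.433
```

```bash
python3 -m inch '{"travel":[[-0.006,-0.0015,0],[-0.014,-0.002,0],[-0.0185,-0.002,0],[-0.0215,-0.0015,0],[-0.0215,-0.0015,0]],"spin":[-0.12,-0.24,-0.33,-0.38,-0.38]}';  python3 -m inch '{"travel":[[-0.001,0,0],[-0.002,0,0],[-0.002,0,0]],"spin":[0,0,0]}';  python3 -m inch '{"travel":[[-0.001,0,0],[-0.002,0,0],[-0.002,0,0]],"spin":[0,0,0]}'
```

```text
t: 53.15
tool_pos: [0.5584, 0.0264, 0.1578]
orientation: [0.144, 3.135, -0.0]
force: [-0.3, 0.2, 0.3]
opening: 0.0005
gripper_force: 0.0
t: 53.4
tool_pos: [0.5591, 0.0267, 0.1561]
orientation: [0.148, 3.137, 0.0]
force: [-0.9, -0.7, 0.3]
opening: 0.0003
gripper_force: 0.0
t: 53.65
tool_pos: [0.5606, 0.0265, 0.1553]
orientation: [0.146, 3.138, 0.0]
force: [-1.5, -0.3, 0.8]
opening: 0.0005
gripper_force: 0.1
```

Not at the stop yet; keep going in small steps.

```bash
for i in 1; do :; done; python3 -m inch '{"travel":[[-0.001,0,0],[-0.002,0,0],[-0.002,0,0]],"spin":[0,0,0]}' | sed -n '2p;4p';  python3 -m inch '{"travel":[[-0.001,0,0],[-0.002,0,0],[-0.002,0,0]],"spin":[0,0,0]}'| sed -n '2p;4p'; python3 - <<'E'
from fit import *
for c in ("scene","side"):
    im,d,K,V=snap(c); W=cloud(d,K,V); X,Y,Z=W[...,0],W[...,1],W[...,2]
    L=W[(Z>.147)&(Z<.160)&(X>.53)&(X<.62)&(Y>-.03)&(Y<.10)]
    rect(L,c)
E
```

```text
tool_pos: [0.5609, 0.0264, 0.1551]
force: [-10.4, 0.3, 7.1]
tool_pos: [0.5612, 0.0264, 0.155]
force: [-20.9, 0.9, 14.6]
scene n 299 c [567.2  47.1] wh 96.7 45.9 ang 84.7 z 0.1547
side n 109 c [579.   74.6] wh 40.8 53.0 ang 31.0 z 0.1532
```

It has reached a hard stop. Backing off to check everything.

```bash
python3 -m inch '{"travel":[[0.01,0,0],[0.03,0,0],[0.06,0,-0.02],[0.1,0,-0.06],[0.13,0,-0.1],[0.13,0,-0.12],[0.13,0,-0.12]],"spin":[0,0,0,0,0,0,0]}'; python3 - <<'E'
from fit import *
st()
for c in ("scene","side","wrist"):
    im,d,K,V=snap(c,"f_"+c); W=cloud(d,K,V,c=="wrist"); X,Y,Z=W[...,0],W[...,1],W[...,2]
    L=W[(Z>.148)&(Z<.160)&(X>.53)&(X<.62)&(Y>-.03)&(Y<.12)]
    if len(L)>20:
        rect(L,c+" lever"); L=L[L[:,1]<.065]; v=cv2.fitLine(L[:,:2].astype(np.float32),cv2.DIST_HUBER,0,.001,.001).ravel(); print("deg from box y (84.9):",np.degrees(np.arctan2(v[1],v[0]))%180, "ymin",L[:,1].min())
    P=W[(Z>.119)&(Z<.132)&(X>.5)&(X<.6)&(Y>-.18)&(Y<.14)]
    print([np.percentile(P[abs(P[:,1]-y)<.01][:,0],3).round(4) if (abs(P[:,1]-y)<.01).sum()>3 else None for y in (-.12,-.06,0,.06,.12)])
    for x,y in ((.633,-.106),(.6405,-.027),(.6465,.0525)):
      Q=W[(Z>.205)&(Z<.22)&(np.hypot(X-x,Y-y)<.03)]
      if len(Q)>20: rect(Q,"head")
im=cv2.imread("pics/f_scene.png"); cv2.imwrite("pics/f.png",cv2.resize(im[120:320,120:380],None,fx=3,fy=3))
E
```

```text
t: 54.83
tool_pos: [0.4361, 0.0384, 0.2836]
orientation: [0.145, 3.127, 0.0]
force: [1.3, -0.7, 2.3]
opening: 0.0004
gripper_force: 0.0
t 54.83 p [0.4361 0.0384 0.2836] rv [0.145 3.127 0.   ] F [ 1.3 -0.7  2.3] op 0.0004 g 0.0 q [-0.03 -0.35  1.85  0.    1.63 -1.51]
scene lever n 281 c [580.5  47.4] wh 45.9 95.9 ang 13.7 z 0.1547
deg from box y (84.9): 85.096016 ymin -0.003026320046659884
[np.float64(0.5365), np.float64(0.5401), np.float64(0.546), np.float64(0.5518), np.float64(0.558)]
head n 86 c [ 633.7 -106.2] wh 24.5 22.8 ang 21.2 z 0.2146
head n 89 c [640.2 -26.7] wh 22.8 23.8 ang 70.2 z 0.2138
head n 94 c [648.1  53. ] wh 24.3 23.5 ang 37.4 z 0.214
side lever n 167 c [581.3  47.7] wh 40.0 93.3 ang 11.5 z 0.1542
deg from box y (84.9): 84.1919 ymin -0.0014574160611370772
[np.float64(0.5383), np.float64(0.5425), np.float64(0.5476), np.float64(0.5521), np.float64(0.5598)]
head n 51 c [ 634.9 -106. ] wh 22.7 22.3 ang 27.3 z 0.2134
head n 54 c [641.  -24.8] wh 21.7 24.1 ang 6.9 z 0.213
head n 63 c [648.8  53.8] wh 22.0 21.7 ang 15.8 z 0.2134
wrist lever n 55 c [578.  25.] wh 6.6 11.9 ang 85.0 z 0.1559
deg from box y (84.9): 175.29199 ymin 0.0213077204507844
[np.float64(0.5313), None, None, None, None]
```

View pics/f.png

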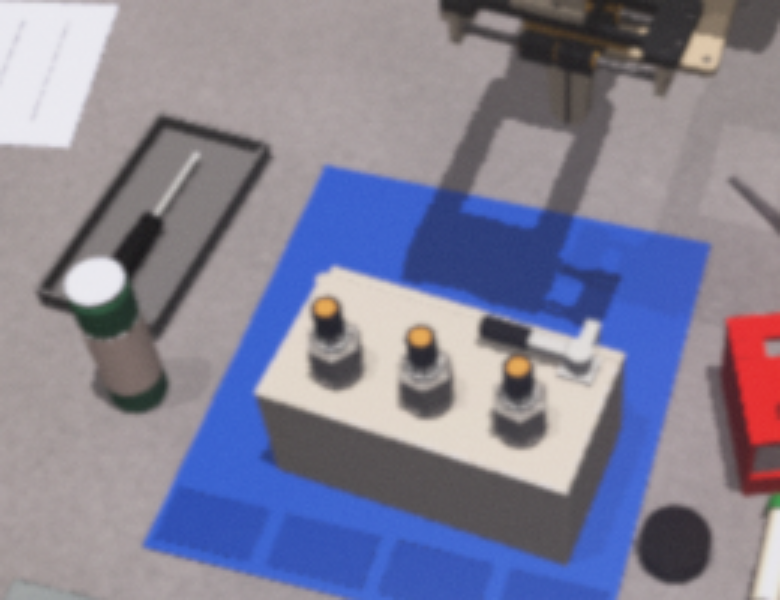

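Everything is in place: lever along the front edge at (535,340), door shut, three probes seated, screwdriver in the tray at (160,210). Handing in.

```bash
python3 -c "
from plant import close_job; print(close_job())"
```

```text
the job is handed in; nothing more can be done
None
```

I handed the job in at about 55 s of the 210 s limit: screwdriver in the tray, three probes seated with nuts turned to about 2.2 rad by the hand's rotation (grip not pull-tested), door shut and lever at its stop; no verdict came back.

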